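Fit the splined packing platter and load it with hexagonal cheeses

ROBOT

A 6-joint arm with a two-finger parallel gripper is mounted at the origin on the work surface. World frame = base frame: x ahead of the robot, y to its left, z up, the work surface at z = 0. Lengths are in mm, angles in rad, forces in N, time in s.
With the tool pointing down it reaches from about 350 to 975 mm from the base axis. Payload 7.1 kg.
Tool frame: the origin (TCP) lies midway between the tips of the shut fingers; the grasp point (between the pads) lies ctrl.grip_point_offset behind it (ctrl.grip_point_offset is the distance from the TCP to the grasp point, in mm); z points along the fingers, y is the line along which they close (so a half turn about z gives the same grasp; the last joint's range is limited). The gripper opens to 88 mm and grips with 3 to 60 N. Pads are 20 mm wide; open, the fingers measure 115 mm over their backs; the gripper's body (75 mm by 178 mm) begins 61 mm behind the grasp point.
Start: joints at [1.131, 0.423, 1.63, -0, 1.089, -0.019], TCP at [255.274, 570.473, 222.675] pointing down, gripper open.
Joint ranges: [-3, 3], [-0.9, 2.11], [0.09, 2.58], [-1.31, 4.45], [0.11, 2.69], [-2.54, 2.54]. Speed limits (rad/s): [2.39, 2.39, 3.01, 3.14, 3.14, 3.14].

INTERFACE

Orientations are given as a rotation vector (axis times angle).
In Python, from workcell import ctrl, get_image, close_job, finder gives the robot as it stands.
- The arm moves only by the tool servo_tool, never from a script. Its argument "deltas" is a list of rows, each a list of 2 entries, a list of its own where there are three numbers: the shift along the tool's x, y, z in mm, then the turn, a rotation vector about the tool's x, y, z in rad. A call has 1 to 5 rows; each row is the pose to reach, as a shift and turn from the pose commanded when the call began, along the tool's axes at that moment; what a row does not reach only later rows make up. A row lasts 1/12 s, in which the tool goes at most 41.7 mm and 7.16 degrees, less where a joint would pass 70% of its speed; a pose out of reach is approached as far as the arm can. A call with a gripper value outside its range is refused whole. "grip" is the closure, from -1 (fully open) to 1 (shut), so that 0 is half open, set as the call begins (left out, the last holds). The fingers move at their own pace and stop on an object; the grip force is fixed at half the most. Time passes only in rows, so rows that repeat a pose let the fingers close. It gives the time, the measured TCP pose, the force, the opening and the grip force at its end, in the units of the state.
- ctrl.get_obs(): the state, without advancing time (a new reading comes with each control period).
- get_image(name): name is "side" or "top"; returns a dict with "frame" (420x560x3 uint8, blue, green, red), "depth" (420x560 float32, mm along the optical axis (not along the pixel's ray), 0 where there is no reading), "K" (3x3 intrinsics, pixels), "pose" (4x4, takes a point from camera to world coordinates). Camera axes: x right, y down, z forward; pixel columns grow to the right and rows downward; lengths in mm; the calibration is good to about 2 mm. A picture is of the moment at which its call begins.
- close_job(): hands the job in; it is judged then, once.
Trained networks look in a picture, given as the dict that the camera call returned (one of the last four; its "shot" number tells which), for a name from the list of things; names that differ only in an ending like _2 or _b are one class to them, and where a whole thing is asked for, a point or a joint stands for the part that bears it (a point fixed in the world has none). Each returns a list of dicts, best first, with "score" (0 to 1); they miss things now and then, are a little off and sometimes report something else, mostly with a low value. They report only what shows in the picture. A call takes as long as a camera call.
- finder.search_frame(query, picture): "rect" ([centre column, centre row, width, height] as shares, 0 to 1, of the picture: columns of its width, rows of its height, round what is visible of it).
- finder.silhouettes(query, picture): "mask" (420x560 bool, what is visible of it) and "rect" ([centre column, centre row, width, height] as shares, 0 to 1, of the picture: columns of its width, rows of its height, round what is visible of it).
The state is a dict: "t": time; "qpos": joint angles; "qvel": joint speeds; "joint_torque": joint torques, N m; "ee_pos": TCP position; "orientation": TCP orientation; "ft_force": force on the tool from outside, world axes, zero at the start; "moment": the same for the moment, N m; "width": finger opening in mm; "grasp_force": force on a finger pad.
Only numpy, scipy, OpenCV 4.12 (cv2) and the standard library are available. Lean on these libraries where they do the work, as an engineer would, in place of code of your own. Each camera call takes 0.05 s, during which the arm holds its last target. There are 200 camera calls.

TASK

Set up the packing turntable: lift the orange dust cap off the drive's splined stub and put it in the small wooden parts box, then slide the round platter onto the stub, turned so that the teeth line up, until it is fully home. Then pack all the red hexagonal cheeses flat on the platter in a close ring around its black hexagonal block, each with one flat face touching the block and a neighbouring face touching another cheese, and finally press the green start button all the way down; the platter, the cheeses and the cap must stay in place, and the glass jar must not be knocked over.

Things in the scene. Friction and masses are not known exactly. Their poses are not given: they have to be found in the camera images.
- drive: Blue turntable drive fixed to the table: round housing 170 mm across, its flat top at z = 50 mm. Origin: centre of its underside, z up. In its middle stands a steel splined stub (see drive_seat) that does not turn. A low foot (30 mm tall) sticks out along the drive's -x and carries the start button.
- drive_seat (a point): Foot of the stub: on its axis, at the drive's flat top; axes as the drive. The hub rests here when home. The stub is 21 mm tall, with six teeth 8 mm wide reaching 24 mm from the axis, looking along x and every 60 deg from it; the top 5 mm are a narrower lead-in (teeth 5 mm wide, reach 21 mm).
- cap: Orange square dust cap, open below, 62 x 62 mm, 36 mm tall, with a black round knob 24 mm in diameter and 28 mm tall on top (64 mm tall in all), 70 g. Origin: centre of its open underside, z up. It starts standing on the drive's flat top over the stub; inside 54 mm square and 32 mm deep; it must rise 25 mm to clear the stub.
- platter: Aluminium disc 200 mm across, 6 mm thick, upper face 30 mm above the origin; about 0.5 kg. Origin: centre of the underside of the hub below it, z up. The dark hub, 24 mm tall, 68 mm across, is open below and has six slots for the teeth, along the platter's x and every 60 deg from it (blue marks on the disc show them). Starts on the table, standing on the hub.
- platter_block (a point): Centre of the top of the black hexagonal block fixed in the middle of the platter, the grip: 44 mm across flats, 45 mm tall (30 to 75 mm above the platter's origin), flat faces looking along the slots. The hub slides on the stub within about 0.1 rad and 1.5 mm, and keeps about 0.1 rad of play when home.
- partsbox: Open wooden box fixed to the table, 120 x 120 mm outside, 35 mm tall, walls 6 mm. Origin: centre of its underside.
- partsbox_in (a point): Centre of the parts box's inner floor.
- cheese1: Hexagonal wax-coated cheese, dark red with a cream disc on top, 44 mm across flats (50.8 across corners), 30 mm tall, about 60 g. Origin: centre of its underside, z up; flat faces look along its x axis and every 60 deg from it. Starts on the table, on or near a flat sheet of white paper. May be absent.
- cheese2: Hexagonal wax-coated cheese, dark red with a cream disc on top, 44 mm across flats (50.8 across corners), 30 mm tall, about 60 g. Origin: centre of its underside, z up; flat faces look along its x axis and every 60 deg from it. Starts on the table, on or near a flat sheet of white paper. May be absent.
- cheese3: Hexagonal wax-coated cheese, dark red with a cream disc on top, 44 mm across flats (50.8 across corners), 30 mm tall, about 60 g. Origin: centre of its underside, z up; flat faces look along its x axis and every 60 deg from it. Starts on the table, on or near a flat sheet of white paper. May be absent.
- cheese4: Hexagonal wax-coated cheese, dark red with a cream disc on top, 44 mm across flats (50.8 across corners), 30 mm tall, about 60 g. Origin: centre of its underside, z up; flat faces look along its x axis and every 60 deg from it. Starts on the table, on or near a flat sheet of white paper. May be absent.
- cheese5: Hexagonal wax-coated cheese, dark red with a cream disc on top, 44 mm across flats (50.8 across corners), 30 mm tall, about 60 g. Origin: centre of its underside, z up; flat faces look along its x axis and every 60 deg from it. Starts on the table, on or near a flat sheet of white paper. May be absent.
- start_top (a point): Centre of the top of the green start button, 28 mm across, on the drive's foot, 145 mm from the drive's axis along its -x; pressed downwards.
- start (a joint): Travel of the start button, m: 0 up, 0.006 fully down (about 5 N); springs back.
- tomme: Small round cream-coloured cheese, 54 mm across, 32 mm tall, on the paper; a bystander. Origin: centre of its underside.
- jar: Amber glass jar with a brass lid, 54 mm across, 85 mm tall, loose on the table; a bystander. Origin: centre of its underside.

How it is judged (in metres and radians):
On the way, in this order (a step that is already met when the one before it is completed fails the run):
1. the cap is off and the platter is fully home on the splined stub (z of platter in the frame of drive_seat between -0.003 and 0.004 m and horizontal distance between platter and drive_seat below 0.004 m and angle between platter's own z axis and vertical below 0.05 rad and x of cap in the frame of partsbox_in between -0.054 and 0.054 m and y of cap in the frame of partsbox_in between -0.054 and 0.054 m and z of cap in the frame of partsbox_in between -0.005 and 0.045 m), for 0.3 s.
2. every cheese is packed on the platter, faces touching (z of platter in the frame of drive_seat between -0.003 and 0.004 m and horizontal distance between platter and drive_seat below 0.004 m and angle between platter's own z axis and vertical below 0.05 rad and horizontal distance between each of cheese1, cheese2, cheese3, cheese4, cheese5 and platter below 0.048 m and z of cheese1 in the frame of platter between 0.026 and 0.034 m and angle between each of cheese1, cheese2, cheese3, cheese4, cheese5's own z axis and vertical below 0.08 rad and (angle between the x axis of cheese1 and the x axis of platter, either way round below 0.13 rad or angle between the x axis of cheese1 and the x axis of platter, either way round between 0.917 and 1.177 rad) and (horizontal distance between cheese1 and cheese2 below 0.048 m or horizontal distance between cheese1 and cheese3 below 0.048 m or horizontal distance between cheese1 and cheese4 below 0.048 m or horizontal distance between cheese1 and cheese5 below 0.048 m) and z of cheese2 in the frame of platter between 0.026 and 0.034 m and (angle between the x axis of cheese2 and the x axis of platter, either way round below 0.13 rad or angle between the x axis of cheese2 and the x axis of platter, either way round between 0.917 and 1.177 rad) and (horizontal distance between cheese2 and cheese1 below 0.048 m or horizontal distance between cheese2 and cheese3 below 0.048 m or horizontal distance between cheese2 and cheese4 below 0.048 m or horizontal distance between cheese2 and cheese5 below 0.048 m) and z of cheese3 in the frame of platter between 0.026 and 0.034 m and (angle between the x axis of cheese3 and the x axis of platter, either way round below 0.13 rad or angle between the x axis of cheese3 and the x axis of platter, either way round between 0.917 and 1.177 rad) and (horizontal distance between cheese3 and cheese1 below 0.048 m or horizontal distance between cheese3 and cheese2 below 0.048 m or horizontal distance between cheese3 and cheese4 below 0.048 m or horizontal distance between cheese3 and cheese5 below 0.048 m) and z of cheese4 in the frame of platter between 0.026 and 0.034 m and (angle between the x axis of cheese4 and the x axis of platter, either way round below 0.13 rad or angle between the x axis of cheese4 and the x axis of platter, either way round between 0.917 and 1.177 rad) and (horizontal distance between cheese4 and cheese1 below 0.048 m or horizontal distance between cheese4 and cheese2 below 0.048 m or horizontal distance between cheese4 and cheese3 below 0.048 m or horizontal distance between cheese4 and cheese5 below 0.048 m) and z of cheese5 in the frame of platter between 0.026 and 0.034 m and (angle between the x axis of cheese5 and the x axis of platter, either way round below 0.13 rad or angle between the x axis of cheese5 and the x axis of platter, either way round between 0.917 and 1.177 rad) and (horizontal distance between cheese5 and cheese1 below 0.048 m or horizontal distance between cheese5 and cheese2 below 0.048 m or horizontal distance between cheese5 and cheese3 below 0.048 m or horizontal distance between cheese5 and cheese4 below 0.048 m)), for 0.3 s.
3. the start button is pressed down (value of joint start above 0.0045 m), for 0.05 s.
At the end, for the whole second after the job is handed in: Cap in the box; platter home on the stub (within 4 mm, level); each cheese upright on the platter, within 4 mm of touching the block and another cheese (centres at most 48 mm apart), faces parallel to the block's within 0.13 rad; button pressed and let go; all at rest (all of step 2 and x of cap in the frame of partsbox_in between -0.054 and 0.054 m and y of cap in the frame of partsbox_in between -0.054 and 0.054 m and z of cap in the frame of partsbox_in between -0.005 and 0.045 m and linear speed of each of cheese1, cheese2, cheese3, cheese4, cheese5, platter, cap below 0.02 m/s and value of joint start below 0.002 m).
It fails at once if the glass jar is knocked over (angle between jar's own z axis and vertical above 0.6 rad).
Of cheese1, cheese2, cheese3, cheese4, cheese5 only 3 to 5 are there at a start; the rules pass over those that are not, and their reading is None.
At some moment in a run one of cheese1, cheese2, cheese3, cheese4, cheese5 may be knocked a few centimetres aside while the robot is not near it.
It also fails if it takes over 210 s, if anything falls off the work surface, if the arm or the gripper's body presses on something with over 40 N, if the wrist force passes 120 N, or if a joint passes its speed limit or range.

## Working session

There is one attempt and no reset: what is moved stays moved. The work goes in short steps, Python scripts to look and compute and a tool call to move; the robot and the scene stay as the last step left them, time stands still between calls to the robot, and variables do not carry over. Pictures are saved under pics/ and viewed, at most 14 in all, crops included, and the job is handed in when it is done.

Besides the shell and the picture viewer there is one more tool, called as name(argument=value, ...) on one line, values as JSON. servo_tool: Moves the arm, as the interface text tells. Its arguments: {"type":"object","properties":{"deltas":{"type":"array","items":{"type":"array"}},"grip":{"type":"number"}},"required":["deltas"]}

```bash
mkdir -p pics; ls; python3 - <<'E'
from workcell import ctrl,get_image,finder
import cv2,numpy as np
o=ctrl.get_obs();print(o['t'],o['ee_pos'],o['orientation'],o['width'],ctrl.grip_point_offset)
ims=[]
for n in('side','top'):
    p=get_image(n);cv2.imwrite(f'pics/{n}0.png',p['frame']);print(n,p['pose'].round(3).tolist(),p['K'].tolist())
    for q in('cap','drive','platter','partsbox','cheese1','start_top','jar','tomme','platter_block'):
        for d in finder.silhouettes(q,p)[:6]:
            m=d['mask']; v,u=np.nonzero(m&(p['depth']>0)); z=p['depth'][v,u]
            P=np.linalg.inv(p['K'])@np.vstack([u*z,v*z,z]); W=(p['pose']@np.vstack([P,np.ones(len(z))]))[:3]
            if len(z): print(q,round(d['score'],2),[round(a*b) for a,b in zip(d['rect'],(560,420,560,420))],'med',np.median(W,1).round(),'lo',np.percentile(W,2,1).round(),'hi',np.percentile(W,98,1).round())
E
```

```text
pics
0.0 [255.05057133 569.97981054 221.9001175 ] [-6.56041768e-01 -3.07199139e+00  2.34371428e-03] 87.739407506938 18.700000000000003
side [[0.688, -0.452, 0.567, 39.663], [-0.725, -0.422, 0.543, -511.84], [-0.006, -0.785, -0.619, 604.902], [0.0, 0.0, 0.0, 1.0]] [[385.4954185110714, 0.0, 276.6443532560637], [0.0, 385.4954185110714, 209.15813990769686], [0.0, 0.0, 1.0]]
cap 0.64 [285, 182, 32, 33] med [612.   7.  85.] lo [583. -21.  51.] hi [652.  57. 114.]
drive 0.71 [273, 210, 92, 76] med [559. -15.  42.] lo [444. -64.   7.] hi [688.  84.  52.]
platter 0.95 [174, 167, 71, 36] med [500. 332.  30.] lo [421. 255.  26.] hi [603. 435.  75.]
partsbox 0.58 [251, 167, 59, 41] med [679. 202.  18.] lo [614. 127.   1.] hi [738. 251.  37.]
cheese1 0.75 [372, 318, 33, 30] med [ 458. -342.   30.] lo [ 442. -362.    2.] hi [ 486. -319.   32.]
cheese1 0.65 [342, 258, 26, 28] med [ 546. -212.   29.] lo [ 532. -231.    2.] hi [ 575. -189.   32.]
cheese1 0.62 [377, 244, 22, 28] med [ 626. -247.   29.] lo [ 611. -265.    0.] hi [ 658. -220.   32.]
cheese1 0.23 [155, 213, 27, 42] med [343. 168.  56.] l
[... 1674 characters left out ...]
-1.] hi [ 664. -224.   37.]
cheese1 0.56 [341, 196, 17, 16] med [ 554. -209.   30.] lo [ 533. -230.    1.] hi [ 579. -188.   37.]
start_top 0.48 [268, 223, 9, 10] med [480.   0.  51.] lo [466. -12.  40.] hi [495.  13.  58.]
jar 0.55 [205, 265, 18, 20] med [353. 176.  84.] lo [328. 155.  22.] hi [376. 202.  91.]
tomme 0.55 [418, 215, 22, 21] med [ 507. -429.   32.] lo [ 484. -456.   11.] hi [ 533. -407.   38.]
tomme 0.2 [151, 207, 72, 71] med [513. 342.  30.] lo [425. 256.  24.] hi [604. 434.  76.]
platter_block 0.82 [150, 207, 67, 67] med [513. 342.  30.] lo [425. 257.  23.] hi [603. 435.  76.]
platter_block 0.64 [208, 156, 41, 46] med [682. 188.   8.] lo [618. 126.   0.] hi [736. 243.  38.]
```

```bash
python3 - <<'E'
import cv2
t=cv2.imread('pics/top0.png');s=cv2.imread('pics/side0.png')
cv2.imwrite('pics/top0c.png',cv2.resize(t[120:290,100:445],(800,394),interpolation=cv2.INTER_CUBIC))
cv2.imwrite('pics/side0c.png',cv2.resize(s[110:380,120:480],(800,600),interpolation=cv2.INTER_CUBIC))
E
```

```text
(no output)
```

View pics/top0c.png

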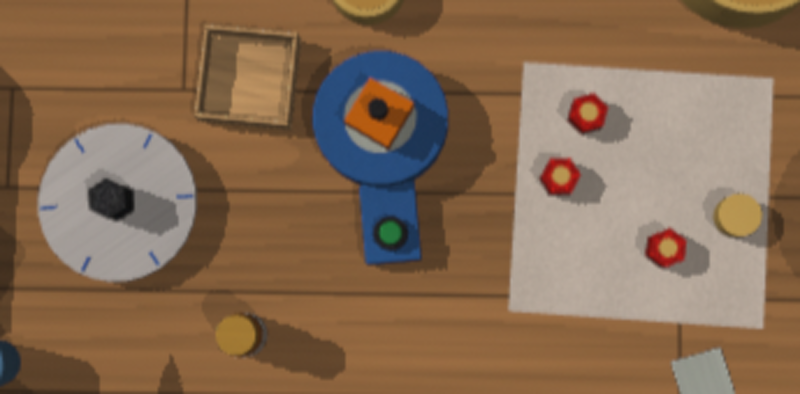

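View pics/side0c.png

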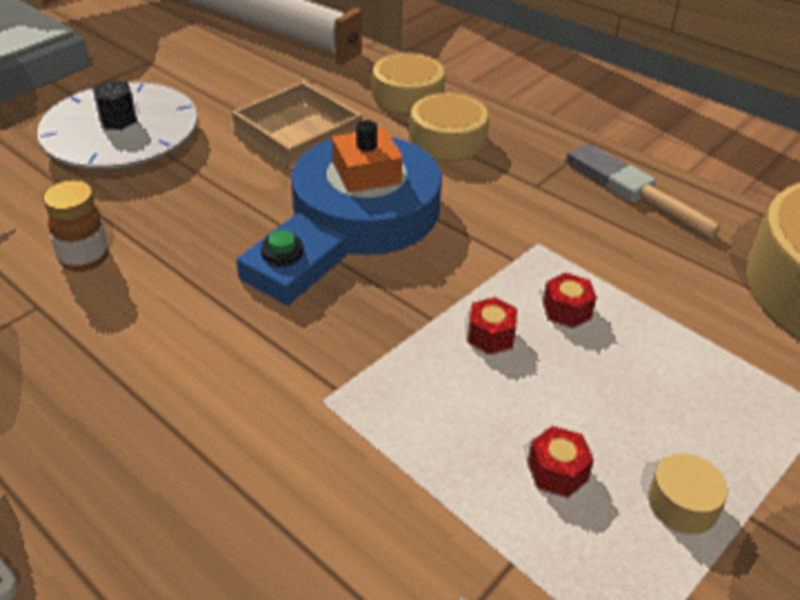

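```bash
cat > h.py <<'E'
import numpy as np,cv2
from scipy.optimize import minimize
from scipy.spatial.transform import Rotation as R
from workcell import ctrl,get_image,finder
def proj(p,W):
    T=np.linalg.inv(p['pose']);c=T[:3,:3]@np.asarray(W,float).T+T[:3,3:];q=p['K']@c;return (q[:2]/q[2]).T
def world(p,u,v):
    z=p['depth'][v,u];P=np.linalg.inv(p['K'])@np.vstack([u*z,v*z,z]);return (p['pose'][:3,:3]@P+p['pose'][:3,3:]).T
def plane(p,uv,z):
    d=p['pose'][:3,:3]@np.linalg.inv(p['K'])@np.column_stack([uv,np.ones(len(uv))]).T;c=p['pose'][:3,3]
    return c[:2]+(d[:2]*((z-c[2])/d[2])).T
def poly(n,af): r=af/2/np.cos(np.pi/n);a=np.arange(n)*2*np.pi/n+np.pi/n;return np.column_stack([r*np.cos(a),r*np.sin(a)])
def prism(n,af,z0,z1):
    b=poly(n,af);return np.vstack([np.column_stack([b,np.full(n,z)]) for z in(z0,z1)])
def hullfit(p,mask,pts,x0,rot=True,span=np.pi/3):
    """pose x,y,yaw of a convex solid from its filled mask in picture p, by IoU"""
    S=4;v,u=np.nonzero(mask);a,b=max(u.min()-12,0),max(v.min()-12,0);m=mask[b:v.max()+12,a:u.max()+12].astype(np.float32)
    def f(q):
        M=pts.copy();M[:,:2]=pts[:,:2]@np.array([[np.cos(q[2]),np.sin(q[2])],[-np.sin(q[2]),np.cos(q[2])]])+q[:2]
        h=cv2.convexHull(((proj(p,M)-[a,b]+.5)*S-.5).astype(np.float32))
        g=np.zeros((m.shape[0]*S,m.shape[1]*S),np.uint8);cv2.fillConvexPoly(g,np.round(h*16).astype(int),255,shift=4)
        g=cv2.resize(g,m.shape[::-1],interpolation=cv2.INTER_AREA)/255.
        return np.abs(g-m).sum()/m.sum()
    best=None
    for y in (np.arange(4)*span/4 if rot else [0]):
        r=minimize(lambda s:f([x0[0]+s[0]*4,x0[1]+s[1]*4,y+(s[2]*.2 if rot else 0)]),np.zeros(3),method='Nelder-Mead',options=dict(initial_simplex=np.vstack([np.zeros(3),np.eye(3)]),xatol=.01,fatol=1e-4))
        q=(x0[0]+r.x[0]*4,x0[1]+r.x[1]*4,(y+(r.x[2]*.2 if rot else 0))%span,r.fun)
        if best is None or q[3]<best[3]:best=q
    return best
def colmask(p,name,near=None,rad=60,zmin=-10,fill=True):
    h=cv2.cvtColor(p['frame'],cv2.COLOR_BGR2HSV);H,S,V=[h[...,i].astype(int) for i in range(3)]
    m={'red':((H<5)|(H>168))&(S>140)&(V>40),'blue':(H>100)&(H<125)&(S>120),'green':(H>45)&(H<90)&(S>90),'orange':(H>=5)&(H<16)&(S>190)&(V>110)}[name]
    if near is not None:
        c=proj(p,[[near[0],near[1],near[2]]])[0];v,u=np.mgrid[:420,:560];m&=np.hypot(u-c[0],v-c[1])<rad
    if fill:
        n,l,st,_=cv2.connectedComponentsWithStats(m.astype(np.uint8));
        if n<2:return m
        m=l==1+np.argmax(st[1:,4]);c=cv2.findContours(m.astype(np.uint8),cv2.RETR_EXTERNAL,cv2.CHAIN_APPROX_NONE)[0]
        g=np.zeros(m.shape,np.uint8);cv2.drawContours(g,c,-1,1,-1);m=g>0
    return m
def deltas(wps,start=None):
    """wps: (x,y,z,psi deg of tool y). prints tool-frame shift/turn of each from the one before"""
    o=ctrl.get_obs();p=o['ee_pos'];r=R.from_rotvec(o['orientation'])
    print('t',round(o['t'],2),'at',p.round(1),'psi',np.degrees(np.arctan2(*r.as_matrix()[1::-1,1])).round(1),'w',round(o['width'],1),'F',o['ft_force'].round(1),'q6',o['qpos'][5].round(2))
    for w in wps:
        ps=np.radians(w[3]);y=np.array([np.cos(ps),np.sin(ps),0]);zz=np.array([0,0,-1.]);t=R.from_matrix(np.column_stack([np.cross(y,zz),y,zz]))
        print(np.round(r.inv().apply(np.array(w[:3])-p),1).tolist(),(r.inv()*t).as_rotvec().round(3).tolist());p=np.array(w[:3],float);r=t
E
python3 - <<'E'
from h import *
for n in('side','top'):
    p=get_image(n);print(n)
    for c in[(463,-340),(550,-210),(630,-245)]:
        m=colmask(p,'red',(*c,20),22);print('cheese',m.sum(),np.round(hullfit(p,m,prism(6,44,0,30),c),3))
    m=colmask(p,'green',(480,0,50),15);v,u=np.nonzero(m);uv=np.array([[u.mean(),v.mean()]]);print('button',m.sum(),plane(p,uv,50),np.median(world(p,u,v)[:,2]))
    m=colmask(p,'orange',(620,14,80),25);print('cap',m.sum(),np.round(hullfit(p,m,prism(4,62,50,86),(620,15),span=np.pi/2),3))
    m=colmask(p,'blue',(600,15,40),60)
    if n=='top':
        cv2.imwrite('pics/bm.png',m*255)
        c=max(cv2.findContours(m.astype(np.uint8),cv2.RETR_EXTERNAL,cv2.CHAIN_APPROX_NONE)[0],key=len)[:,0].astype(float)
        W=plane(p,c,50)
        from scipy.optimize import least_squares
        k=W[:,0]>610;f=least_squares(lambda q:np.hypot(*(W[k]-q[:2]).T)-q[2],[610,10,85],loss='soft_l1');print('drive',k.sum(),f.x,np.abs(f.fun).mean())
    d=finder.silhouettes('platter',p)[0];m=d['mask'];print('platter',m.sum(),np.round(hullfit(p,m,prism(48,200,24,30),(510,342),rot=False),3))
    # knob
E
```

```text
side
cheese 653 [ 4.68635e+02 -3.38586e+02  5.25000e-01  1.24000e-01]
cheese 420 [ 5.58122e+02 -2.04990e+02  1.70000e-02  1.53000e-01]
cheese 420 [ 6.38444e+02 -2.40193e+02  1.50000e-02  1.25000e-01]
button 108 [[476.95552853   1.6416793 ]] 51.529221891156794
cap 259 [653.774  50.23    0.775   1.582]
platter 3301 [510. 342.   0.   1.]
top
cheese 205 [ 4.67933e+02 -3.44801e+02  3.92000e-01  1.61000e-01]
cheese 196 [ 5.56839e+02 -2.11464e+02  1.50000e-02  1.56000e-01]
cheese 198 [ 6.37541e+02 -2.46333e+02  2.58000e-01  1.88000e-01]
button 92 [[480.39119378   0.58664925]] 50.984650236042626
cap 462 [6.25694e+02 1.57840e+01 1.08800e+00 1.88000e-01]
drive 89 [622.28213018  15.65181043  82.69673581] 0.6555677996913274
platter 3638 [5.15516e+02 3.45677e+02 0.00000e+00 2.70000e-02][ WARN:0@4.091] global loadsave.cpp:1063 imwrite_ Unsupported depth image for selected encoder is fallbacked to CV_8U.
```

```bash
sed -i "s/'red':.*(V>40),'blue'/'red':((H<7)|(H>165))\&(S>110)\&(V>15),'blue'/" h.py; grep -c "S>110" h.py; python3 - <<'E'
from h import *
out=[]
for n,S,F in(('side',200,4),('top',100,6)):
    p=get_image(n);print(n)
    m=np.zeros((420,560),bool);hs=[]
    for c in[(463,-340),(550,-210),(630,-245)]:
        k=colmask(p,'red',(*c,20),22);m|=k;q=hullfit(p,k,prism(6,44,0,30),c);print(k.sum(),np.round(q,3))
        M=prism(6,44,0,30);M[:,:2]=M[:,:2]@np.array([[np.cos(q[2]),np.sin(q[2])],[-np.sin(q[2]),np.cos(q[2])]])+q[:2];hs.append(cv2.convexHull(proj(p,M).astype(np.float32)))
    c=proj(p,[[545,-265,15]])[0].astype(int);w,hh=(66,74) if n=='side' else (36,40)
    F=5 if n=='side' else 9
    a,b=c[0]-w,c[1]-hh;I=cv2.resize(p['frame'][b:b+2*hh,a:a+2*w],None,fx=F,fy=F,interpolation=cv2.INTER_NEAREST)
    for h in hs: cv2.polylines(I,[np.round(((h-[a,b]+.5)*F-.5)).astype(int)],True,(0,255,0),1)
    mm=cv2.resize(m[b:b+2*hh,a:a+2*w].astype(np.uint8),None,fx=F,fy=F,interpolation=cv2.INTER_NEAREST)
    cv2.drawContours(I,cv2.findContours(mm,0,2)[0],-1,(255,0,0),1);out.append(cv2.resize(I,(400,600) if 0 else None,fx=min(400/I.shape[1],600/I.shape[0]),fy=min(400/I.shape[1],600/I.shape[0])))
H=max(o.shape[0] for o in out);cv2.imwrite('pics/ov.png',np.hstack([cv2.copyMakeBorder(o,0,H-o.shape[0],0,0,0) for o in out]))
E
```

```text
1
side
676 [ 4.67902e+02 -3.38657e+02  2.97000e-01  9.00000e-02]
440 [ 5.57487e+02 -2.05307e+02  3.50000e-02  1.05000e-01]
437 [ 6.38205e+02 -2.40890e+02  9.90000e-02  9.40000e-02]
top
222 [ 4.67626e+02 -3.44184e+02  3.02000e-01  9.60000e-02]
213 [ 5.56851e+02 -2.11466e+02  1.50000e-02  7.30000e-02]
212 [ 6.37769e+02 -2.46384e+02  3.23000e-01  1.20000e-01]
```

View pics/ov.png

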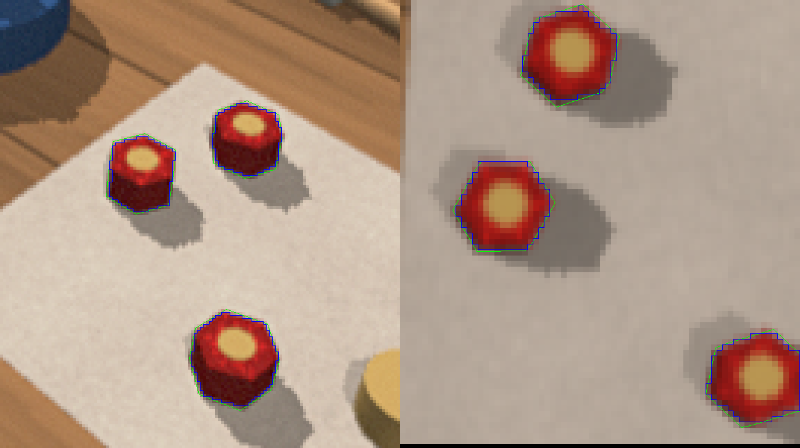

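```bash
python3 - <<'E'
from h import *
deltas([(624,17,200,90),(624,17,89,90)])
E
```

```text
t 1.3 at [255.3 570.5 222.7] psi 65.9 w 87.6 F [ 0.4  0.4 -0.1] q6 -0.02
[-562.7, -354.6, 22.7] [0.0, 0.0, -0.421]
[0.0, 0.0, 111.0] [0.0, 0.0, 0.0]
```

servo_tool(deltas=[[[-34,-21.4,1.4],[0,0,0]],[[-68,-42.8,2.8],[0,0,0]],[[-102,-64.2,4.2],[0,0,0]],[[-136,-85.6,5.6],[0,0,0]],[[-170,-107,7],[0,0,0]]])

```text
t: 1.72
ee_pos: [367.3, 401.9, 215.7]
orientation: [0.655, 3.072, 0.0]
ft_force: [0.7, -0.5, 0.3]
width: 87.5
grasp_force: 0.0
```

servo_tool(deltas=[[[-34,-21.4,1.4],[0,0,0]],[[-68,-42.8,2.8],[0,0,0]],[[-102,-64.2,4.2],[0,0,0]],[[-136,-85.6,5.6],[0,0,0]],[[-170,-107,7],[0,0,0]]])

```text
t: 2.13
ee_pos: [479.1, 234.5, 208.9]
orientation: [0.656, 3.072, 0.001]
ft_force: [0.3, 0.2, 0.1]
width: 87.6
grasp_force: 0.0
```

servo_tool(deltas=[[[-34,-21.4,1.4],[0,0,0]],[[-68,-42.8,2.8],[0,0,0]],[[-102,-64.2,4.2],[0,0,0]],[[-136,-85.6,5.6],[0,0,0]],[[-170,-107,7],[0,0,0]]])

```text
t: 2.55
ee_pos: [590.6, 67.2, 201.8]
orientation: [0.656, 3.072, 0.0]
ft_force: [-0.0, 0.7, -0.5]
width: 87.9
grasp_force: 0.0
```

servo_tool(deltas=[[[-20,-12,0],[0,0,-0.1]],[[-40,-24,1],[0,0,-0.2]],[[-52.7,-33.6,1.7],[0,0,-0.31]],[[-52.7,-33.6,1.7],[0,0,-0.421]],[[-52.7,-33.6,1.7],[0,0,-0.421]]])

```text
t: 2.97
ee_pos: [624.4, 15.8, 199.7]
orientation: [0.004, -3.141, -0.0]
ft_force: [-0.7, 0.3, -0.5]
width: 88.0
grasp_force: 0.0
```

```bash
python3 - <<'E'
from h import *
deltas([(624,17,89,90)])
E
```

```text
t 2.97 at [624.4  15.8 199.7] psi 90.1 w 88.0 F [-0.7  0.3 -0.5] q6 -1.57
[0.4, 1.2, 110.7] [0.0, -0.0, 0.002]
```

Very accurate tracking. Down, close, and watch the force.

servo_tool(deltas=[[[0,0.6,25],[0,0,0]],[[0.2,1.0,50],[0,0,0]],[[0.4,1.2,75],[0,0,0]],[[0.4,1.2,95],[0,0,0]],[[0.4,1.2,110],[0,0,0]]])

```text
t: 3.38
ee_pos: [622.4, 18.8, 88.1]
orientation: [-0.005, -3.139, -0.0]
ft_force: [-0.4, -0.1, 0.2]
width: 87.7
grasp_force: 0.0
```

servo_tool(deltas=[[[0,0,0],[0,0,0]],[[0,0,0],[0,0,0]],[[0,0,0],[0,0,0]],[[0,0,0],[0,0,0]],[[0,0,0],[0,0,0]]], grip=1)

```text
t: 3.8
ee_pos: [624.5, 18.3, 91.4]
orientation: [0.0, 3.139, 0.0]
ft_force: [-1.0, -0.1, -0.2]
width: 57.9
grasp_force: 0.0
```

servo_tool(deltas=[[[0,0,0],[0,0,0]],[[0,0,0],[0,0,0]],[[0,0,0],[0,0,0]],[[0,0,0],[0,0,0]],[[0,0,0],[0,0,0]]], grip=1)

```text
t: 4.22
ee_pos: [623.6, 18.1, 90.0]
orientation: [0.0, -3.142, -0.0]
ft_force: [0.4, 0.2, 0.2]
width: 24.8
grasp_force: 0.1
```

```bash
python3 - <<'E'
from h import *
deltas([])
for n in('top','side'):
    p=get_image(n)
    for q in('cap','drive','partsbox'):
        for d in finder.silhouettes(q,p)[:2]: print(n,q,round(d['score'],2),[round(a*b) for a,b in zip(d['rect'],(560,420,560,420))])
    if n=='top':
        m=finder.silhouettes('partsbox',p)[0]['mask'];print(m.sum(),hullfit(p,m,prism(4,120,0,35),(677,187),span=np.pi/2))
    for z in(50,):
        m=colmask(p,'orange',(622,16,70),25);
        cv2.imwrite('pics/om_%s.png'%n,m.astype(np.uint8)*255);cv2.imwrite('pics/cap_%s.png'%n,p['frame'])
E
```

```text
t 4.22 at [623.6  18.1  90. ] psi 90.0 w 24.8 F [0.4 0.2 0.2] q6 -1.56
top partsbox 0.65 [207, 154, 43, 49]
1619 (np.float64(679.2687992688994), np.float64(189.97696040088093), np.float64(1.4807995167331525), np.float64(0.13097409439377974))
side cap 0.7 [247, 217, 10, 7]
side cap 0.67 [285, 182, 32, 34]
side drive 0.83 [272, 211, 95, 77]
side partsbox 0.77 [251, 166, 52, 39]
side partsbox 0.69 [273, 210, 92, 74]
```

servo_tool(deltas=[[[0,0,0],[0,0,0]],[[0,0,0],[0,0,0]],[[0,0,0],[0,0,0]],[[0,0,-3],[0,0,0]],[[0,0,-8],[0,0,0]]], grip=1)

```text
t: 5.08
ee_pos: [623.1, 18.1, 97.5]
orientation: [0.0, -3.14, 0.0]
ft_force: [-1.0, 0.1, -1.4]
width: 23.5
grasp_force: 30.0
```

servo_tool(deltas=[[[0,0,-12],[0,0,0]],[[0,0,-24],[0,0,0]],[[0,0,-36],[0,0,0]],[[0,0,-46],[0,0,0]],[[0,0,-50],[0,0,0]]])

```text
t: 5.5
ee_pos: [624.9, 18.2, 150.7]
orientation: [-0.0, 3.138, 0.0]
ft_force: [-0.9, 0.7, -0.1]
width: 23.2
grasp_force: 30.0
```

```bash
python3 - <<'E'
from h import *
deltas([(679,190,148,90),(679,190,50,90)])
p=get_image('top');q=get_image('side')
cv2.imwrite('pics/lift.png',np.hstack([cv2.resize(p['frame'][120:240,180:320],(400,343)),cv2.resize(q['frame'][120:240,180:320],(400,343))]))
E
```

```text
t 5.5 at [624.9  18.2 150.7] psi 90.0 w 23.2 F [-0.9  0.7 -0.1] q6 -1.56
[-54.2, 171.8, 2.9] [0.0, 0.004, 0.0]
[0.0, 0.0, 98.0] [0.0, 0.0, 0.0]
```

View pics/lift.png

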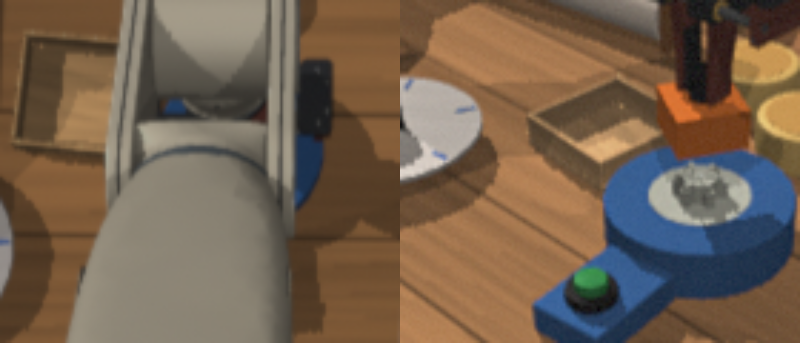

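servo_tool(deltas=[[[-11,35,0],[0,0,0]],[[-22,70,0],[0,0,0]],[[-33,105,0],[0,0,0]],[[-44,140,0],[0,0,0]],[[-54,172,0],[0,0,0]]])

```text
t: 6.02
ee_pos: [677.6, 192.0, 147.3]
orientation: [0.001, -3.141, 0.0]
ft_force: [0.6, -0.8, 0.5]
width: 23.5
grasp_force: 30.0
```

servo_tool(deltas=[[[0,0,25],[0,0,0]],[[0,0,50],[0,0,0]],[[0,0,75],[0,0,0]],[[0,0,90],[0,0,0]],[[0,0,97],[0,0,0]]])

```text
t: 6.43
ee_pos: [675.5, 189.6, 47.6]
orientation: [0.0, -3.137, 0.002]
ft_force: [-0.3, -0.5, -1.4]
width: 23.3
grasp_force: 30.0
```

```bash
python3 - <<'E'
from h import *
deltas([])
q=get_image('side')
cv2.imwrite('pics/box1.png',cv2.resize(q['frame'][110:230,180:340],(800,600)))
E
```

```text
t 6.43 at [675.5 189.6  47.6] psi 90.0 w 23.3 F [-0.3 -0.5 -1.4] q6 -1.31
```

View pics/box1.png

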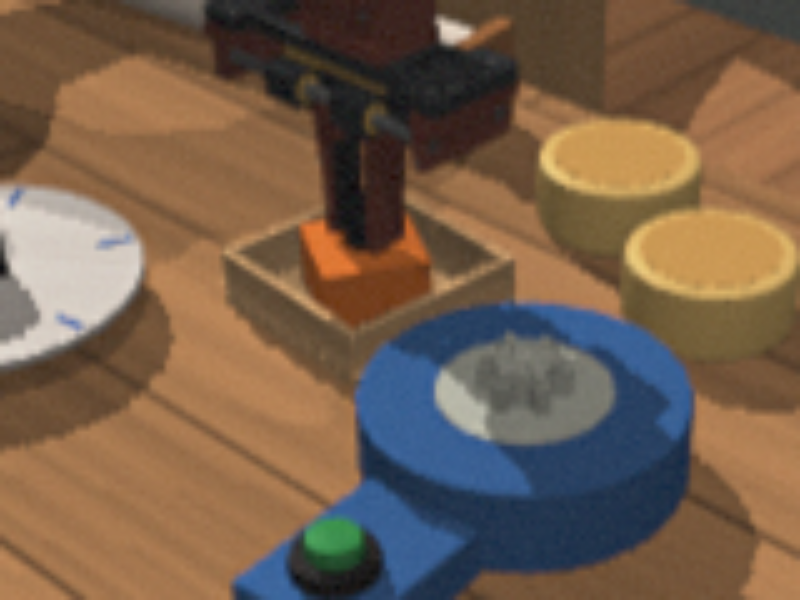

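servo_tool(deltas=[[[0,0,0],[0,0,0]],[[0,0,0],[0,0,0]],[[0,0,0],[0,0,0]],[[0,0,0],[0,0,0]],[[0,0,0],[0,0,0]]], grip=-1)

```text
t: 6.9
ee_pos: [678.4, 190.2, 52.3]
orientation: [-0.0, 3.14, 0.001]
ft_force: [-0.1, -0.4, 0.2]
width: 53.6
grasp_force: 0.0
```

servo_tool(deltas=[[[0,0,-10],[0,0,0]],[[0,0,-45],[0,0,0]],[[0,0,-85],[0,0,0]],[[0,0,-125],[0,0,0]],[[0,0,-160],[0,0,0]]])

```text
t: 7.32
ee_pos: [677.9, 190.2, 214.7]
orientation: [-0.0, 3.14, 0.001]
ft_force: [1.2, -0.4, -0.1]
width: 86.0
grasp_force: 0.0
```

servo_tool(deltas=[[[28,28,0],[0,0,0]],[[56,56,0],[0,0,0]],[[84,84,0],[0,0,0]],[[110,110,0],[0,0,0]],[[110,110,0],[0,0,0]]])

```text
t: 7.73
ee_pos: [563.3, 303.9, 212.2]
orientation: [0.007, -3.14, -0.002]
ft_force: [0.2, 0.0, 0.5]
width: 87.9
grasp_force: 0.0
```

```bash
python3 - <<'E'
from h import *
from scipy.optimize import least_squares
deltas([])
p=get_image('top');q=get_image('side')
np.savez('pics/a.npz',**{k+n:v[n] for k,v in(('t',p),('s',q)) for n in('frame','depth','K','pose')})
print([round(d['score'],2) for d in finder.silhouettes('cap',p)],[(d['rect'],round(d['score'],2)) for d in finder.silhouettes('cap',q)])
I=cv2.resize(p['frame'][130:240,225:305],(400,550),interpolation=cv2.INTER_CUBIC)
J=cv2.resize(q['frame'][160:235,235:335],(400,300),interpolation=cv2.INTER_CUBIC);K=cv2.resize(q['frame'][140:200,130:220],(400,250),interpolation=cv2.INTER_CUBIC)
cv2.imwrite('pics/stub.png',np.hstack([I,np.vstack([J,K])]))
E
```

```text
t 7.73 at [563.3 303.9 212.2] psi 90.2 w 87.9 F [0.2 0.  0.5] q6 -1.1
[0.64] [([0.4526, 0.3851, 0.0448, 0.064], 0.65)]
```

View pics/stub.png

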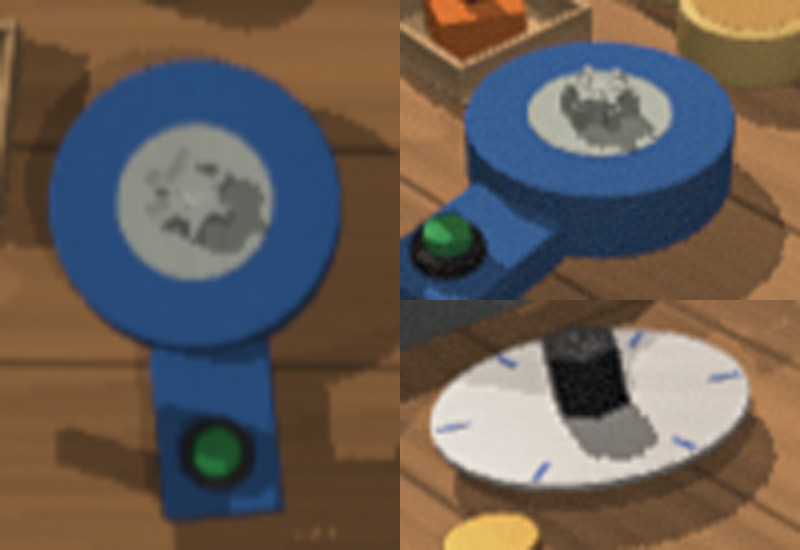

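```bash
cat > m.py <<'E'
from h import *
from scipy.optimize import least_squares
def hsv(p): h=cv2.cvtColor(p['frame'],cv2.COLOR_BGR2HSV);return [h[...,i].astype(int) for i in range(3)]
def disc(p,c,rmax,z,mask):
    """outer edge of mask near c, circle fit in plane z"""
    k=cv2.connectedComponentsWithStats(mask.astype(np.uint8))
    u,v=np.round(proj(p,[[c[0],c[1],z]])[0]).astype(int)
    con=cv2.findContours(mask.astype(np.uint8),cv2.RETR_EXTERNAL,cv2.CHAIN_APPROX_NONE)[0];con=max(con,key=cv2.contourArea)[:,0].astype(float)
    W=plane(p,con,z);W=W[np.hypot(*(W-c).T)<rmax]
    f=least_squares(lambda q:np.hypot(*(W-q[:2]).T)-q[2],[*c,rmax*.9],loss='soft_l1');return f.x.round(1),np.abs(f.fun).mean().round(2),len(W)
def near(p,c,z,r):
    M=np.array([[c[0]+r*np.cos(a),c[1]+r*np.sin(a),z] for a in np.arange(0,6.3,.1)]);g=np.zeros((420,560),np.uint8);cv2.fillConvexPoly(g,np.round(proj(p,M)).astype(int),1);return g>0
def marks(p,c,z):
    H,S,V=hsv(p);m=(H>98)&(H<130)&(S>70)&near(p,c,z,98)
    n,l,st,ce=cv2.connectedComponentsWithStats(m.astype(np.uint8));W=plane(p,ce[1:],z);A=st[1:,4];d=W-c;r=np.hypot(*d.T);k=(A>2)&(r>60)
    a=np.degrees(np.arctan2(d[k,1],d[k,0]));z6=np.sum(np.exp(6j*np.radians(a))*A[k]);return a.round(1),r[k].round(),(np.degrees(np.angle(z6))/6).round(2)
E
python3 - <<'E'
from m import *
d=np.load('pics/a.npz')
for k in'ts':
    p={n:d[k+n] for n in('frame','depth','K','pose')};H,S,V=hsv(p)
    c=(622,17);g=(S<70)&near(p,c,50,60);g=cv2.morphologyEx(g.astype(np.uint8),cv2.MORPH_CLOSE,np.ones((5,5)));print(k,'plate',disc(p,c,60,50,g))
    m=colmask(p,'green',(480,1,50),15);v,u=np.nonzero(m);W=plane(p,np.array([[u.mean(),v.mean()]]),51)[0];print('btn',W,np.percentile(world(p,u,v)[:,2],[10,50,90]))
    c=(515.5,347);g=((S<75)&(V>70)|(V<60))&near(p,c,28,112)
    g=finder.silhouettes('platter',dict(p,shot=0))[0]['mask'] if 0 else g
    g=cv2.morphologyEx(((S<75)&(V>60)&near(p,c,30,110)).astype(np.uint8),cv2.MORPH_CLOSE,np.ones((5,5)));print('plat',disc(p,c,112,30,g),'marks',marks(p,c,30))
E
```

```text
t plate (array([624.7,  15.5,  43.9]), np.float64(0.69), 86)
btn [479.74560394   0.61253796] [43.13482836 51.15978975 55.1339155 ]
plat (array([512.8, 352.4, 105.4]), np.float64(5.97), 225) marks (array([ -83.8, -143.8]), array([88., 86.]), np.float64(-23.8))
s plate (array([625.4,  21.8,  44.9]), np.float64(1.12), 83)
btn [475.61579655   1.02449469] [44.36134724 51.47721988 52.98782647]
plat (array([513.4, 348.6, 101.8]), np.float64(1.9), 167) marks (array([  37.9,   94.8,  -84. , -146.9]), array([89., 89., 82., 84.]), np.float64(-24.52))
```

```bash
python3 - <<'E'
from m import *
d=np.load('pics/a.npz')
for k,n in(('t','top'),('s','side')):
    p={n:d[k+n] for n in('K','pose')};p['frame']=cv2.imread(f'pics/{n}0.png');H,S,V=hsv(p)
    for c in [(514,346)]:
        g=cv2.morphologyEx(((S<75)&(V>100)&near(p,c,30,108)).astype(np.uint8),cv2.MORPH_CLOSE,np.ones((5,5)));r=disc(p,c,112,30,g);print(k,'plat',r,'marks',marks(p,r[0][:2],30))
        cv2.imwrite(f'pics/g_{n}.png',g*255)
    b=(V<75)&(S<110)&near(p,c,52,42)
    b=cv2.morphologyEx(b.astype(np.uint8),cv2.MORPH_OPEN,np.ones((3,3)))>0
    print('block',b.sum(),hullfit(p,b,prism(6,44,30,75),c))
deltas([(514,347,200,35),(514,347,200,155),(514,347,200,95)])
E
```

```text
t plat (array([516.2, 345.7,  99. ]), np.float64(0.77), 193) marks (array([ -24.8,   35.2,  -84.1,   95.2, -144.8,  154.9]), array([85., 86., 87., 86., 86., 86.]), np.float64(-24.77))
block 256 (np.float64(515.85733286656), np.float64(345.20281024551645), np.float64(0.6848701019014538), np.float64(0.10868566176470588))
s plat (array([514.6, 350.1,  99.1]), np.float64(15.29), 200) marks (array([  35.9,   94.4,  -83.6, -145.2]), array([88., 86., 85., 87.]), np.float64(-24.59))
block 179 (np.float64(518.5856429518956), np.float64(358.3947149831602), np.float64(0.5525201892122148), np.float64(0.9410669295651221))
t 7.93 at [568.4 299.8 211.7] psi 90.0 w 88.0 F [ 0.4 -0.  -0.1] q6 -1.1
[54.4, 47.2, 11.7] [0.001, 0.001, 0.96]
[0.0, 0.0, 0.0] [0.0, 0.0, -2.094]
[0.0, 0.0, 0.0] [0.0, 0.0, 1.047]
```

servo_tool(deltas=[[[26,24,0],[0,0,0.05]],[[52,48,0],[0,0,0.092]],[[52.4,48.7,0],[0,0,0.092]],[[52.4,48.7,0],[0,0,0.092]],[[52.4,48.7,0],[0,0,0.092]]])

```text
t: 8.35
ee_pos: [516.4, 348.0, 211.1]
orientation: [0.144, 3.138, -0.0]
ft_force: [0.8, 0.6, -0.5]
width: 87.9
grasp_force: 0.0
```

```bash
python3 - <<'E'
from h import *
deltas([(516.2,348.5,38,95.3)])
E
```

```text
t 8.35 at [516.4 348.  211.1] psi 84.7 w 87.9 F [ 0.8  0.6 -0.5] q6 -0.9
[0.4, 0.5, 173.1] [-0.0, 0.001, -0.184]
```

servo_tool(deltas=[[[0,0,30],[0,0,-0.1]],[[0.4,0.5,65],[0,0,-0.184]],[[0.4,0.5,100],[0,0,-0.184]],[[0.4,0.5,130],[0,0,-0.184]],[[0.4,0.5,150],[0,0,-0.184]]])

```text
t: 8.77
ee_pos: [515.1, 347.0, 57.8]
orientation: [0.142, -3.136, 0.003]
ft_force: [0.2, 0.8, 0.6]
width: 87.9
grasp_force: 0.0
```

servo_tool(deltas=[[[0,0,12],[0,0,0]],[[0,0,22],[0,0,0]],[[0,0,23],[0,0,0]],[[0,0,23],[0,0,0]],[[0,0,23],[0,0,0]]], grip=1)

```text
t: 9.18
ee_pos: [515.9, 349.7, 39.2]
orientation: [-0.144, 3.136, 0.002]
ft_force: [-0.9, 0.6, 0.5]
width: 57.6
grasp_force: 0.0
```

servo_tool(deltas=[[[0,0,0],[0,0,0]],[[0,0,0],[0,0,0]],[[0,0,0],[0,0,0]],[[0,0,0],[0,0,0]],[[0,0,0],[0,0,0]]], grip=1)

```text
t: 9.6
ee_pos: [515.5, 349.8, 39.2]
orientation: [-0.145, 3.136, 0.001]
ft_force: [-0.1, -0.5, 6.7]
width: 43.5
grasp_force: 30.0
```

servo_tool(deltas=[[[0,0,0],[0,0,0]],[[0,0,0],[0,0,0]],[[0,0,0],[0,0,0]]], grip=1)

```text
t: 9.85
ee_pos: [515.5, 349.8, 39.2]
orientation: [-0.145, 3.137, 0.001]
ft_force: [-0.5, -0.8, 6.6]
width: 43.8
grasp_force: 30.0
```

```bash
python3 - <<'E'
from h import *
deltas([(516.2,348.5,38,95.3)])
E
```

```text
t 9.85 at [515.5 349.8  39.2] psi 95.3 w 43.8 F [-0.5 -0.8  6.6] q6 -1.09
[-0.6, -1.4, 1.2] [0.001, 0.002, -0.0]
```

servo_tool(deltas=[[[0,0,0],[0,0,0]],[[0,0,0],[0,0,0]],[[0,0,0],[0,0,0]],[[0,0,0],[0,0,0]],[[0,0,0],[0,0,0]]], grip=-1)

```text
t: 10.27
ee_pos: [514.7, 349.3, 37.8]
orientation: [0.145, -3.138, 0.0]
ft_force: [-0.1, 0.8, 0.2]
width: 73.8
grasp_force: 0.0
```

servo_tool(deltas=[[[0,0,0],[0,0,0]],[[0,0,0],[0,0,0.12]],[[0,0,0],[0,0,0.24]],[[0,0,0],[0,0,0.36]],[[0,0,0],[0,0,0.48]]])

```text
t: 10.68
ee_pos: [514.8, 349.3, 37.9]
orientation: [-0.615, -3.081, 0.0]
ft_force: [-0.7, 0.5, -1.1]
width: 88.0
grasp_force: 0.0
```

servo_tool(deltas=[[[0,0,0],[0,0,0.12]],[[0,0,0],[0,0,0.24]],[[0,0,0],[0,0,0.36]],[[0,0,0],[0,0,0.48]],[[0,0,0],[0,0,0.567]]])

```text
t: 11.1
ee_pos: [514.8, 349.3, 37.9]
orientation: [-1.452, -2.786, 0.0]
ft_force: [0.5, 0.4, -0.6]
width: 87.9
grasp_force: 0.0
```

```bash
python3 - <<'E'
from m import *
deltas([(516,349.5,38,35.3)])
p=get_image('side');H,S,V=hsv(p);c=(514.6,350.1);g=cv2.morphologyEx(((S<75)&(V>100)&near(p,c,30,108)).astype(np.uint8),cv2.MORPH_CLOSE,np.ones((5,5)));r=disc(p,c,112,30,g);print(r,'marks',marks(p,r[0][:2],30))
E
```

```text
t 11.1 at [514.8 349.3  37.9] psi 34.9 w 87.9 F [ 0.5  0.4 -0.6] q6 -0.03
[-0.6, 1.1, -0.1] [-0.0, -0.0, -0.006]
(array([514.6, 349.9,  98.9]), np.float64(17.07), 198) marks (array([  94.4,  -83.6, -145.3]), array([86., 85., 87.]), np.float64(-24.76))
```

servo_tool(deltas=[[[0,0,0],[0,0,-0.006]],[[0,0,0],[0,0,-0.006]],[[0,0,0],[0,0,-0.006]],[[0,0,0],[0,0,-0.006]],[[0,0,0],[0,0,-0.006]]], grip=1)

```text
t: 11.57
ee_pos: [514.8, 349.4, 37.9]
orientation: [-1.434, -2.795, 0.0]
ft_force: [-0.8, -0.5, -0.4]
width: 57.6
grasp_force: 0.0
```

servo_tool(deltas=[[[0,0,0],[0,0,0]],[[0,0,0],[0,0,0]],[[0,0,0],[0,0,0]],[[0,0,0],[0,0,0]],[[0,0,0],[0,0,0]]], grip=1)

```text
t: 11.98
ee_pos: [514.7, 349.3, 38.0]
orientation: [-1.435, -2.795, 0.0]
ft_force: [-0.8, -0.4, 0.7]
width: 43.9
grasp_force: 30.0
```

servo_tool(deltas=[[[0,0,0],[0,0,0]],[[0,0,-2],[0,0,0]],[[0,0,-5],[0,0,0]],[[0,0,-10],[0,0,0]],[[0,0,-20],[0,0,0]]], grip=1)

```text
t: 12.4
ee_pos: [514.0, 348.8, 57.4]
orientation: [-1.435, -2.794, 0.003]
ft_force: [-0.3, 0.1, -4.4]
width: 43.5
grasp_force: 30.0
```

servo_tool(deltas=[[[0,0,-18],[0,0,0]],[[0,0,-38],[0,0,0]],[[0,0,-58],[0,0,0]],[[0,0,-74],[0,0,0]],[[0,0,-82],[0,0,0]]])

```text
t: 12.82
ee_pos: [515.9, 350.1, 143.1]
orientation: [1.434, 2.793, 0.005]
ft_force: [0.9, 0.9, -3.6]
width: 44.0
grasp_force: 30.0
```

```bash
python3 - <<'E'
from m import *
deltas([(625,19.3,140,5.8)])
E
```

```text
t 12.82 at [515.9 350.1 143.1] psi 35.6 w 44.0 F [ 0.9  0.9 -3.6] q6 -0.04
[-332.4, -104.0, 2.8] [0.004, -0.001, 0.521]
```

servo_tool(deltas=[[[-20,-6,0],[0,0,0]],[[-55,-17,0],[0,0,0]],[[-92,-29,0],[0,0,0]],[[-129,-40,0],[0,0,0]],[[-166,-52,0],[0,0,0]]])

```text
t: 13.23
ee_pos: [569.3, 182.7, 140.1]
orientation: [1.434, 2.795, -0.0]
ft_force: [0.3, -0.6, -3.4]
width: 44.2
grasp_force: 30.0
```

servo_tool(deltas=[[[-37,-11,0],[0,0,0.08]],[[-74,-23,0],[0,0,0.19]],[[-110,-35,0],[0,0,0.3]],[[-145,-46,0],[0,0,0.41]],[[-166,-52,0],[0,0,0.521]]])

```text
t: 13.65
ee_pos: [624.4, 15.4, 140.2]
orientation: [2.114, 2.322, -0.0]
ft_force: [1.2, 0.6, -4.6]
width: 43.8
grasp_force: 30.0
```

servo_tool(deltas=[[[0,0,0],[0,0,0]],[[0,0,0],[0,0,0]],[[0,0,0],[0,0,0]]])

```text
t: 13.9
ee_pos: [623.1, 19.2, 139.8]
orientation: [-2.105, -2.331, 0.001]
ft_force: [-0.7, 0.4, -3.2]
width: 43.7
grasp_force: 30.0
```

```bash
python3 - <<'E'
from m import *
deltas([(625,19.3,114,5.8)])
p=get_image('side');H,S,V=hsv(p);c=(625,22);m=finder.silhouettes('platter',p)[0]
print(m['score'],m['mask'].sum());cv2.imwrite('pics/hand.png',cv2.resize(p['frame'][110:230,200:380],(800,533)))
for z in(30+103,):
    g=cv2.morphologyEx(((S<75)&(V>100)&near(p,c,z,108)).astype(np.uint8),cv2.MORPH_CLOSE,np.ones((5,5)));r=disc(p,c,112,z,g);print(r,'marks',marks(p,r[0][:2],z))
E
```

```text
t 13.9 at [623.1  19.2 139.8] psi 5.8 w 43.7 F [-0.7  0.4 -3.2] q6 -0.09
[-0.1, 1.9, 25.8] [-0.001, -0.0, 0.001]
0.39 685
(array([620.4,  17.5,  98.4]), np.float64(15.64), 229) marks (array([  63.7,    7.7, -176.3, -112.6]), array([92., 90., 82., 81.]), np.float64(5.93))
```

View pics/hand.png

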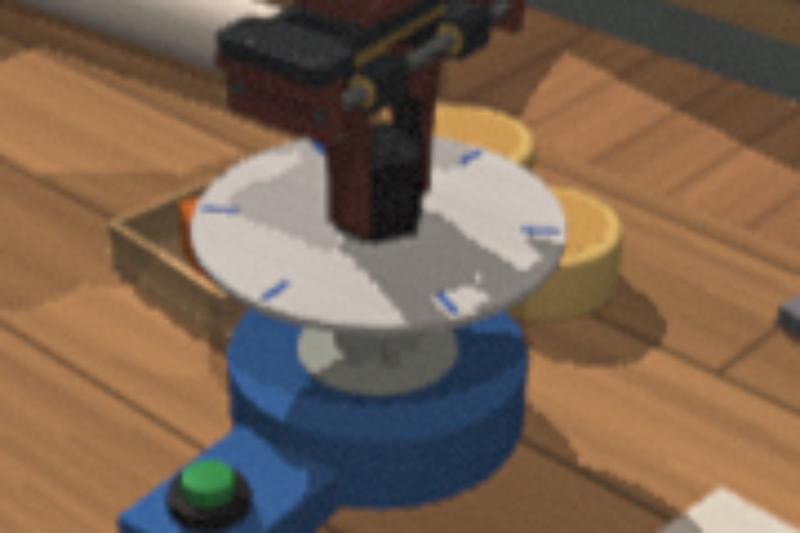

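```bash
python3 - <<'E'
from m import *
p=get_image('side');H,S,V=hsv(p);c=(624,21);zb=ctrl.get_obs()['ee_pos'][2]-38
m=((S<75)&(V>55)&near(p,c,zb+28,104));n,l,st,_=cv2.connectedComponentsWithStats(m.astype(np.uint8));m=l==1+np.argmax(st[1:,4])
h=cv2.convexHull(np.argwhere(m)[:,::-1].astype(np.int32));g=np.zeros((420,560),np.uint8);cv2.fillConvexPoly(g,h,1)
for dz in(-2,0,2):print(zb+dz,g.sum(),np.round(hullfit(p,g>0,prism(60,200,zb+24+dz,zb+30+dz),c,rot=False),3))
# drive housing top plate by same model at once: grey plate
p0=dict(np.load('pics/a.npz'));q={n:p0['s'+n] for n in('frame','K','pose')};H,S,V=hsv(q);g=((S<70)&near(q,(625,21),50,60)).astype(np.uint8)
for i in(1,):
    n,l,st,_=cv2.connectedComponentsWithStats(g);m=l==1+np.argmax(st[1:,4]);v,u=np.nonzero(m);k=plane(q,np.column_stack([u,v]).astype(float),50);
    # use lower 2/3 of outline (stub may stick out at back)
    h=cv2.convexHull(np.column_stack([u,v]).astype(np.int32))[:,0].astype(float);W=plane(q,h,50);print(W.round(0).tolist())
    for cut in(999,30,15): 
        w=W[(W-[625,21])@np.array([.72,.69])<cut];f=least_squares(lambda s:np.hypot(*(w-s[:2]).T)-s[2],[625,21,45],loss='soft_l1');print(len(w),f.x.round(1),np.abs(f.fun).max().round(1))
E
```

```text
99.94297053186233 3118 [6.26535e+02 2.35660e+01 0.00000e+00 3.00000e-02]
101.94297053186233 3118 [6.24146e+02 2.17740e+01 0.00000e+00 3.00000e-02]
103.94297053186233 3118 [6.21902e+02 1.95700e+01 0.00000e+00 3.10000e-02]
[[647.0, -18.0], [639.0, -22.0], [624.0, -24.0], [618.0, -23.0], [602.0, -18.0], [584.0, 1.0], [580.0, 11.0], [579.0, 24.0], [583.0, 38.0], [588.0, 46.0], [603.0, 61.0], [628.0, 68.0], [635.0, 67.0], [657.0, 63.0], [659.0, 61.0], [668.0, 45.0], [670.0, 29.0], [670.0, 16.0], [663.0, -4.0]]
19 [625.4  22.   46. ] 6.2
13 [624.7  21.1  45.3] 0.7
12 [624.5  20.9  45.2] 0.8
```

servo_tool(deltas=[[[-0.2,0.2,8],[0,0,0]],[[-0.4,0.4,16],[0,0,0]],[[-0.4,0.5,24],[0,0,0]],[[-0.4,0.5,28],[0,0,0]],[[-0.4,0.5,28],[0,0,0]]])

```text
t: 14.47
ee_pos: [623.1, 18.8, 110.1]
orientation: [-2.105, -2.329, 0.003]
ft_force: [0.2, -0.4, -4.3]
width: 43.6
grasp_force: 30.0
```

servo_tool(deltas=[[[0,0,1.5],[0,0,0]],[[0,0,3],[0,0,0]],[[0,0,4],[0,0,0]],[[0,0,5],[0,0,0]],[[0,0,5],[0,0,0]]])

```text
t: 14.88
ee_pos: [624.3, 18.5, 107.0]
orientation: [2.106, 2.331, 0.0]
ft_force: [0.7, 0.5, -4.5]
width: 43.7
grasp_force: 30.0
```

servo_tool(deltas=[[[0,0,1],[0,0,0]],[[0,0,2],[0,0,0]],[[0,0,3],[0,0,0]],[[0,0,4],[0,0,0]],[[0,0,4],[0,0,0]]])

```text
t: 15.3
ee_pos: [624.1, 18.6, 102.7]
orientation: [-2.106, -2.331, 0.0]
ft_force: [0.2, -1.2, -4.2]
width: 43.6
grasp_force: 30.0
```

servo_tool(deltas=[[[0,0,1],[0,0,0]],[[0,0,2],[0,0,0]],[[0,0,2],[0,0,0]]])

```text
t: 15.55
ee_pos: [624.1, 18.6, 100.7]
orientation: [-2.106, -2.331, 0.0]
ft_force: [-0.3, 0.1, -3.4]
width: 44.3
grasp_force: 30.0
```

servo_tool(deltas=[[[0,0,1.5],[0,0,0]],[[0,0,3],[0,0,0]],[[0,0,4.5],[0,0,0]],[[0,0,6],[0,0,0]],[[0,0,6],[0,0,0]]])

```text
t: 15.97
ee_pos: [624.0, 18.6, 94.5]
orientation: [-2.106, -2.33, 0.001]
ft_force: [0.0, -0.2, -4.6]
width: 43.8
grasp_force: 30.0
```

servo_tool(deltas=[[[0,0,1],[0,0,0]],[[0,0,2],[0,0,0]],[[0,0,3],[0,0,0]],[[0,0,4],[0,0,0]],[[0,0,5],[0,0,0]]])

```text
t: 16.38
ee_pos: [624.3, 18.6, 89.9]
orientation: [2.107, 2.331, 0.0]
ft_force: [-0.7, 0.4, -4.7]
width: 43.9
grasp_force: 30.0
```

servo_tool(deltas=[[[0,0,1],[0,0,0]],[[0,0,1.5],[0,0,0]],[[0,0,1.5],[0,0,0]]])

```text
t: 16.63
ee_pos: [624.2, 18.6, 88.3]
orientation: [-2.106, -2.331, 0.0]
ft_force: [-0.3, -0.3, -4.6]
width: 43.7
grasp_force: 30.0
```

Nearly home. Release (drops the last bit), lift, and look.

servo_tool(deltas=[[[0,0,0.7],[0,0,0]],[[0,0,0.7],[0,0,0]]])

```text
t: 16.8
ee_pos: [624.4, 18.6, 88.0]
orientation: [2.106, 2.331, 0.0]
ft_force: [-0.1, 0.2, -2.0]
width: 44.3
grasp_force: 30.0
```

servo_tool(deltas=[[[0,0,0],[0,0,0]],[[0,0,0],[0,0,0]],[[0,0,0],[0,0,0]],[[0,0,0],[0,0,0]],[[0,0,0],[0,0,0]]], grip=-1)

```text
t: 17.22
ee_pos: [624.5, 18.6, 88.0]
orientation: [2.106, 2.33, 0.001]
ft_force: [0.3, 1.0, -0.7]
width: 73.8
grasp_force: 0.0
```

servo_tool(deltas=[[[0,0,-15],[0,0,0]],[[0,0,-40],[0,0,0]],[[0,0,-70],[0,0,0]],[[0,0,-95],[0,0,0]],[[0,0,-110],[0,0,0]]])

```text
t: 17.63
ee_pos: [625.5, 18.6, 200.9]
orientation: [2.105, 2.329, 0.004]
ft_force: [0.8, 0.2, 0.1]
width: 87.7
grasp_force: 0.0
```

```bash
python3 - <<'E'
from m import *
# toward cheese2
deltas([(557,-208.5,150,0)])
p=get_image('side');H,S,V=hsv(p)
m=near(p,(625,20),80,85)&(S<75)&(V>90)&(p['depth']>0);v,u=np.nonzero(m);W=world(p,u,v);A=np.column_stack([W[:,:2]-[624,19],np.ones(len(W))]);s=np.linalg.lstsq(A,W[:,2],rcond=None)[0];print('disc z',s,np.percentile(W[:,2],[10,50,90]))
print(marks(p,(624.5,21.5),80))
for c in[(463,-340),(550,-210),(630,-245)]:
    k=colmask(p,'red',(*c,20),22);print(k.sum(),np.round(hullfit(p,k,prism(6,44,0,30),c),3))
cv2.imwrite('pics/home.png',cv2.resize(p['frame'][110:330,180:420],(654,600)))
E
```

```text
t 17.63 at [625.5  18.6 200.9] psi 5.8 w 87.7 F [0.8 0.2 0.1] q6 -0.09
[-219.0, -91.2, 50.6] [0.004, 0.0, 0.101]
disc z [-1.22753004e-03 -4.73090818e-04  8.04509514e+01] [79.2105506  80.41761511 81.62376909]
(array([  64.3,    6. ,  124.7, -174.4, -112.7]), array([86., 91., 80., 83., 83.]), np.float64(5.85))
677 [ 4.68443e+02 -3.38610e+02  4.61000e-01  8.70000e-02]
442 [ 5.56938e+02 -2.05725e+02  3.80000e-02  9.90000e-02]
436 [ 6.38205e+02 -2.40890e+02  9.90000e-02  9.60000e-02]
```

View pics/home.png

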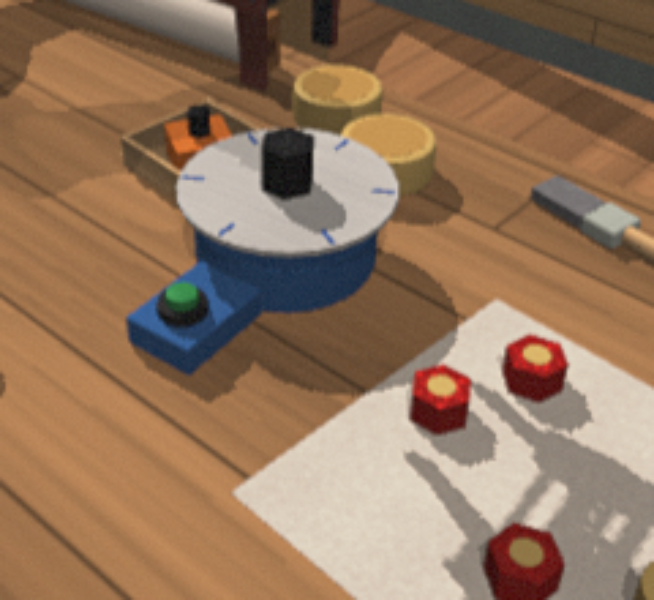

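```bash
python3 - <<'E'
from m import *
deltas([(556,-208,120,1.5),(556,-208,4,1.5)])
E
```

```text
t 17.68 at [626.8  18.7 203.2] psi 5.8 w 87.9 F [1.  0.3 1.8] q6 -0.09
[-218.3, -93.9, 82.6] [0.007, 0.0, 0.075]
[0.0, 0.0, 116.0] [0.0, 0.0, 0.0]
```

servo_tool(deltas=[[[-35,-15,0],[0,0,0.03]],[[-74,-31,0],[0,0,0.075]],[[-113,-47,10],[0,0,0.075]],[[-152,-63,30],[0,0,0.075]],[[-185,-77,50],[0,0,0.075]]])

```text
t: 18.1
ee_pos: [567.8, -169.6, 150.8]
orientation: [2.191, 2.249, 0.002]
ft_force: [1.1, 0.3, 0.5]
width: 87.9
grasp_force: 0.0
```

servo_tool(deltas=[[[-25,-11,20],[0,0,0]],[[-35,-15,28],[0,0,0]],[[-35,-15,28],[0,0,0]],[[-35,-15,28],[0,0,0]]])

```text
t: 18.43
ee_pos: [553.8, -203.0, 122.4]
orientation: [-2.193, -2.248, 0.0]
ft_force: [0.2, -0.0, 0.6]
width: 87.8
grasp_force: 0.0
```

```bash
python3 - <<'E'
from m import *
deltas([(556,-208,4,1.5)])
E
```

```text
t 18.43 at [ 553.8 -203.   122.4] psi 1.4 w 87.8 F [ 0.2 -0.   0.6] q6 -0.4
[-5.2, 2.2, 118.4] [-0.001, -0.001, -0.002]
```

servo_tool(deltas=[[[-2.5,1,25],[0,0,0]],[[-5,2,55],[0,0,0]],[[-5.2,2.2,85],[0,0,0]],[[-5.2,2.2,108],[0,0,0]],[[-5.2,2.2,118],[0,0,0]]])

```text
t: 18.85
ee_pos: [556.3, -206.2, 3.1]
orientation: [-2.189, -2.251, 0.001]
ft_force: [-0.3, -0.2, 0.4]
width: 87.9
grasp_force: 0.0
```

servo_tool(deltas=[[[0,0,0],[0,0,0]],[[0,0,0],[0,0,0]],[[0,0,0],[0,0,0]],[[0,0,0],[0,0,0]],[[0,0,0],[0,0,0]]], grip=1)

```text
t: 19.27
ee_pos: [557.3, -208.6, 6.4]
orientation: [2.191, 2.249, 0.002]
ft_force: [0.7, 0.0, 0.5]
width: 57.9
grasp_force: 0.0
```

servo_tool(deltas=[[[0,0,0],[0,0,0]],[[0,0,0],[0,0,0]],[[0,0,0],[0,0,0]],[[0,0,0],[0,0,0]],[[0,0,0],[0,0,0]]], grip=1)

```text
t: 19.68
ee_pos: [556.5, -208.5, 5.5]
orientation: [2.192, 2.25, 0.0]
ft_force: [-1.0, 0.2, 6.7]
width: 43.9
grasp_force: 30.0
```

servo_tool(deltas=[[[0,0,0],[0,0,0]],[[0,0,0],[0,0,0]],[[0,0,0],[0,0,0]],[[0,0,0],[0,0,0]],[[0,0,0],[0,0,0]]], grip=-1)

```text
t: 20.1
ee_pos: [556.1, -208.3, 4.7]
orientation: [-2.192, -2.25, 0.0]
ft_force: [-0.2, 0.4, 0.7]
width: 73.5
grasp_force: 0.0
```

servo_tool(deltas=[[[0,0,0],[0,0,0.08]],[[0,0,0],[0,0,0.2]],[[0,0,0],[0,0,0.32]],[[0,0,0],[0,0,0.44]],[[0,0,0],[0,0,0.55]]])

```text
t: 20.52
ee_pos: [556.2, -208.3, 4.7]
orientation: [-2.726, -1.562, 0.0]
ft_force: [0.6, -0.1, 0.1]
width: 88.0
grasp_force: 0.0
```

servo_tool(deltas=[[[0,0,0],[0,0,0.12]],[[0,0,0],[0,0,0.24]],[[0,0,0],[0,0,0.36]],[[0,0,0],[0,0,0.46]],[[0,0,0],[0,0,0.497]]])

```text
t: 20.93
ee_pos: [556.2, -208.3, 4.7]
orientation: [-3.026, -0.845, 0.0]
ft_force: [-0.0, -0.2, 0.3]
width: 87.4
grasp_force: 0.0
```

servo_tool(deltas=[[[0,0,0],[0,0,0]],[[0,0,0],[0,0,0]],[[0,0,0],[0,0,0]],[[0,0,0],[0,0,0]],[[0,0,0],[0,0,0]]], grip=1)

```text
t: 21.35
ee_pos: [556.2, -208.3, 4.8]
orientation: [-3.023, -0.854, 0.0]
ft_force: [0.3, 0.4, -0.5]
width: 57.9
grasp_force: 0.0
```

servo_tool(deltas=[[[0,0,0],[0,0,0]],[[0,0,0],[0,0,0]],[[0,0,0],[0,0,0]],[[0,0,0],[0,0,0]],[[0,0,0],[0,0,0]]], grip=1)

```text
t: 21.77
ee_pos: [556.2, -208.3, 4.8]
orientation: [-3.024, -0.853, 0.0]
ft_force: [-0.8, 0.1, 0.1]
width: 44.1
grasp_force: 30.0
```

```bash
python3 - <<'E'
from m import *
d=np.radians(185.8);T=np.array([624.2,18.6])+46*np.array([np.cos(d),np.sin(d)]);print(T)
deltas([(555.5,-208,170,-58.5),(*T,170,-54.2),(*T,86,-54.2)])
E
```

```text
[578.43548739  13.95141033]
t 21.77 at [ 556.2 -208.3    4.8] psi -58.5 w 44.1 F [-0.8  0.1  0.1] q6 0.64
[-0.4, -0.6, -165.2] [-0.0, 0.0, 0.0]
[135.5, -177.3, 0.0] [0.0, 0.0, -0.075]
[0.0, 0.0, 84.0] [0.0, 0.0, 0.0]
```

servo_tool(deltas=[[[0,0,-10],[0,0,0]],[[0,0,-40],[0,0,0]],[[0,0,-80],[0,0,0]],[[0,0,-120],[0,0,0]],[[0,0,-150],[0,0,0]]])

```text
t: 22.18
ee_pos: [556.8, -208.6, 158.4]
orientation: [3.022, 0.852, 0.003]
ft_force: [1.5, -0.3, -0.8]
width: 44.1
grasp_force: 30.0
```

servo_tool(deltas=[[[16,-21,-8],[0,0,0]],[[35,-46,-15],[0,0,0]],[[56,-74,-15],[0,0,0]],[[78,-103,-15],[0,0,0]],[[97,-128,-15],[0,0,0]]])

```text
t: 22.6
ee_pos: [571.9, -46.7, 170.9]
orientation: [3.024, 0.852, 0.002]
ft_force: [0.3, -0.1, -0.9]
width: 43.7
grasp_force: 30.0
```

servo_tool(deltas=[[[16,-21,0],[0,0,-0.03]],[[28,-38,0],[0,0,-0.075]],[[38.1,-49.9,0],[0,0,-0.075]],[[38.1,-49.9,0],[0,0,-0.075]],[[38.1,-49.9,0],[0,0,-0.075]]])

```text
t: 23.02
ee_pos: [578.4, 14.5, 170.4]
orientation: [2.988, 0.968, 0.0]
ft_force: [0.1, 0.2, -0.6]
width: 44.2
grasp_force: 30.0
```

servo_tool(deltas=[[[0,0,0],[0,0,0]],[[0,0,0],[0,0,0]],[[0,0,0],[0,0,0]]])

```text
t: 23.27
ee_pos: [578.4, 12.9, 170.0]
orientation: [2.99, 0.964, -0.0]
ft_force: [0.1, 0.8, -0.7]
width: 44.0
grasp_force: 30.0
```

```bash
python3 - <<'E'
from m import *
deltas([(578.4,14,86,-54.2)])
E
```

```text
t 23.27 at [578.4  12.9 170. ] psi -54.3 w 44.0 F [ 0.1  0.8 -0.7] q6 0.95
[0.6, -0.8, 84.0] [0.0, 0.0, -0.001]
```

servo_tool(deltas=[[[0,0,20],[0,0,0]],[[0,0,45],[0,0,0]],[[0,0,65],[0,0,0]],[[0,0,74],[0,0,0]],[[0,0,74],[0,0,0]]])

```text
t: 23.68
ee_pos: [576.9, 13.3, 93.8]
orientation: [-2.989, -0.964, 0.006]
ft_force: [0.2, -0.1, -1.5]
width: 43.8
grasp_force: 30.0
```

servo_tool(deltas=[[[0,0,0],[0,0,0]],[[0,0,0],[0,0,0]],[[0,0,0],[0,0,0]],[[0,0,0],[0,0,0]]])

```text
t: 24.02
ee_pos: [579.3, 13.9, 97.0]
orientation: [2.989, 0.965, 0.003]
ft_force: [-0.1, 0.3, -1.2]
width: 43.9
grasp_force: 30.0
```

```bash
python3 - <<'E'
from m import *
deltas([(578.4,14,85.4,-54.2)])
E
```

```text
t 24.02 at [579.3  13.9  97. ] psi -54.2 w 43.9 F [-0.1  0.3 -1.2] q6 0.95
[-0.6, -0.6, 11.6] [0.001, -0.002, -0.0]
```

servo_tool(deltas=[[[0,0,3],[0,0,0]],[[0,0,6],[0,0,0]],[[0,0,8],[0,0,0]],[[0,0,10],[0,0,0]],[[0,0,10.6],[0,0,0]]])

```text
t: 24.43
ee_pos: [578.2, 14.0, 84.8]
orientation: [-2.989, -0.966, 0.001]
ft_force: [0.5, 0.5, -0.6]
width: 44.0
grasp_force: 30.0
```

servo_tool(deltas=[[[0,0,0],[0,0,0]],[[0,0,0],[0,0,0]],[[0,0,0],[0,0,0]]])

```text
t: 24.68
ee_pos: [578.5, 14.0, 85.3]
orientation: [2.99, 0.966, 0.0]
ft_force: [-0.1, 0.4, -0.7]
width: 43.7
grasp_force: 30.0
```

servo_tool(deltas=[[[0,0,0],[0,0,0]],[[0,0,0],[0,0,0]],[[0,0,0],[0,0,0]],[[0,0,0],[0,0,0]],[[0,0,0],[0,0,0]]], grip=-1)

```text
t: 25.1
ee_pos: [578.5, 14.0, 85.4]
orientation: [2.989, 0.966, 0.0]
ft_force: [-0.0, 0.4, 0.9]
width: 73.5
grasp_force: 0.0
```

servo_tool(deltas=[[[0,0,-15],[0,0,0]],[[0,0,-40],[0,0,0]],[[0,0,-65],[0,0,0]],[[0,0,-80],[0,0,0]],[[0,0,-85],[0,0,0]]])

```text
t: 25.52
ee_pos: [580.0, 14.0, 173.0]
orientation: [2.988, 0.965, 0.007]
ft_force: [0.5, 0.6, 0.2]
width: 88.0
grasp_force: 0.0
```

```bash
python3 - <<'E'
from m import *
deltas([(637,-243.2,120,10),(637,-243.2,4.5,10)])
p=get_image('side')
for c,z in[((578,16),80),((467,-341),0),((637,-243),0)]:
    k=colmask(p,'red',(*c,z+20),22);print(k.sum(),np.round(hullfit(p,k,prism(6,44,z,z+30),c),3))
cv2.imwrite('pics/c1.png',cv2.resize(p['frame'][110:250,200:380],(771,600)))
E
```

```text
t 25.52 at [580.  14. 173.] psi -54.2 w 88.0 F [0.5 0.6 0.2] q6 0.95
[-104.4, 241.8, 53.3] [0.004, -0.002, -1.12]
[0.0, 0.0, 115.5] [0.0, 0.0, 0.0]
367 [5.83574e+02 1.55930e+01 1.25000e-01 7.80000e-02]
680 [ 4.68367e+02 -3.38576e+02  4.37000e-01  8.30000e-02]
437 [ 6.38423e+02 -2.40764e+02  1.09000e-01  9.20000e-02]
```

View pics/c1.png

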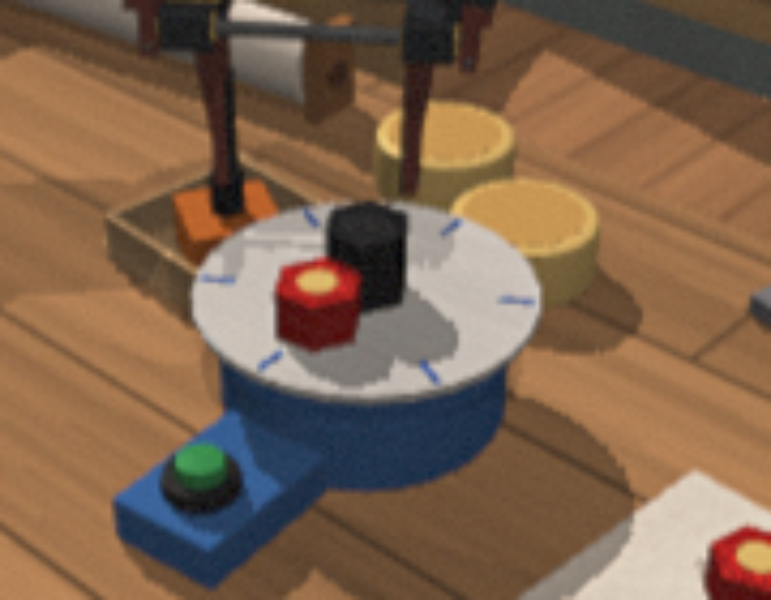

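servo_tool(deltas=[[[-10,24,0],[0,0,0]],[[-24,57,0],[0,0,0]],[[-38,90,0],[0,0,0]],[[-52,122,0],[0,0,0]],[[-66,155,5],[0,0,0]]])

```text
t: 25.98
ee_pos: [615.6, -151.8, 164.6]
orientation: [-2.989, -0.966, 0.001]
ft_force: [1.5, -0.1, 0.1]
width: 87.4
grasp_force: 0.0
```

servo_tool(deltas=[[[-14,33,10],[0,0,-0.04]],[[-28,66,25],[0,0,-0.073]],[[-37,87.8,40],[0,0,-0.073]],[[-37,87.8,50],[0,0,-0.073]],[[-37,87.8,60],[0,0,-0.073]]])

```text
t: 26.4
ee_pos: [635.8, -244.0, 102.6]
orientation: [-2.952, -1.07, 0.003]
ft_force: [0.4, 0.5, -0.3]
width: 87.9
grasp_force: 0.0
```

servo_tool(deltas=[[[0,0,20],[0,0,0]],[[0,0,45],[0,0,0]],[[0,0,70],[0,0,0]],[[0,0,90],[0,0,0]],[[0,0,100.9],[0,0,0]]])

```text
t: 26.82
ee_pos: [634.8, -240.6, 1.0]
orientation: [-2.948, -1.075, 0.006]
ft_force: [0.0, 0.6, -0.1]
width: 87.9
grasp_force: 0.0
```

servo_tool(deltas=[[[0,0,0],[0,0,0]],[[0,0,0],[0,0,0]],[[0,0,0],[0,0,0]],[[0,0,0],[0,0,0]],[[0,0,0],[0,0,0]]], grip=1)

```text
t: 27.23
ee_pos: [637.4, -243.2, 5.1]
orientation: [2.952, 1.074, 0.001]
ft_force: [-0.8, -0.2, -0.4]
width: 57.6
grasp_force: 0.0
```

servo_tool(deltas=[[[0,0,0],[0,0,0]],[[0,0,0],[0,0,0]],[[0,0,0],[0,0,0]],[[0,0,0],[0,0,0]],[[0,0,0],[0,0,0]]], grip=1)

```text
t: 27.65
ee_pos: [637.1, -243.3, 4.8]
orientation: [2.952, 1.074, 0.0]
ft_force: [-0.9, 1.1, 4.4]
width: 44.6
grasp_force: 29.0
```

servo_tool(deltas=[[[0,0,0],[0,0,0]],[[0,0,0],[0,0,0]],[[0,0,0],[0,0,0]],[[0,0,0],[0,0,0]],[[0,0,0],[0,0,0]]], grip=-1)

```text
t: 28.07
ee_pos: [636.8, -243.2, 4.1]
orientation: [-2.952, -1.074, 0.0]
ft_force: [-0.1, 0.8, -0.6]
width: 74.6
grasp_force: 0.0
```

servo_tool(deltas=[[[0,0,0],[0,0,-0.08]],[[0,0,0],[0,0,-0.2]],[[0,0,0],[0,0,-0.32]],[[0,0,0],[0,0,-0.44]],[[0,0,0],[0,0,-0.55]]])

```text
t: 28.48
ee_pos: [636.9, -243.2, 4.2]
orientation: [-2.544, -1.843, 0.0]
ft_force: [-0.5, 0.6, 0.0]
width: 87.9
grasp_force: 0.0
```

servo_tool(deltas=[[[0,0,0],[0,0,-0.12]],[[0,0,0],[0,0,-0.24]],[[0,0,0],[0,0,-0.36]],[[0,0,0],[0,0,-0.46]],[[0,0,0],[0,0,-0.497]]])

```text
t: 28.9
ee_pos: [636.9, -243.2, 4.2]
orientation: [-2.013, -2.411, 0.0]
ft_force: [-0.1, 0.6, -0.7]
width: 88.0
grasp_force: 0.0
```

servo_tool(deltas=[[[0,0,0],[0,0,0]],[[0,0,0],[0,0,0]],[[0,0,0],[0,0,0]],[[0,0,0],[0,0,0]],[[0,0,0],[0,0,0]]], grip=1)

```text
t: 29.32
ee_pos: [637.0, -243.2, 4.4]
orientation: [2.021, 2.405, 0.0]
ft_force: [-0.6, -1.0, 0.4]
width: 57.7
grasp_force: 0.0
```

servo_tool(deltas=[[[0,0,0],[0,0,0]],[[0,0,0],[0,0,0]],[[0,0,0],[0,0,0]],[[0,0,0],[0,0,0]],[[0,0,0],[0,0,0]]], grip=1)

```text
t: 29.73
ee_pos: [636.9, -243.2, 4.3]
orientation: [-2.02, -2.406, 0.0]
ft_force: [-0.8, -0.1, -0.2]
width: 44.5
grasp_force: 29.3
```

```bash
python3 - <<'E'
from m import *
d=np.radians(-114.2);T=np.array([624.2,18.6])+46*np.array([np.cos(d),np.sin(d)]);print(T)
deltas([(*T,4.5,5.8)])
E
```

```text
[605.34354044 -23.35752534]
t 29.73 at [ 636.9 -243.2    4.3] psi 10.0 w 44.5 F [-0.8 -0.1 -0.2] q6 -0.56
[222.0, 6.9, -0.2] [-0.0, 0.0, 0.073]
```

servo_tool(deltas=[[[0,0,-10],[0,0,0]],[[0,0,-40],[0,0,0]],[[0,0,-80],[0,0,0]],[[0,0,-120],[0,0,0]],[[0,0,-150],[0,0,0]]])

```text
t: 30.15
ee_pos: [637.7, -243.5, 158.3]
orientation: [2.018, 2.404, 0.001]
ft_force: [0.3, -0.3, -0.7]
width: 44.4
grasp_force: 29.3
```

servo_tool(deltas=[[[20,0.6,-8],[0,0,0]],[[52,1.6,-16],[0,0,0]],[[88,2.7,-16],[0,0,0]],[[124,3.8,-16],[0,0,0]],[[160,5,-16],[0,0,0]]])

```text
t: 30.57
ee_pos: [613.8, -83.6, 171.5]
orientation: [2.02, 2.404, 0.001]
ft_force: [1.3, -0.1, -0.1]
width: 44.7
grasp_force: 29.3
```

servo_tool(deltas=[[[30,1,0],[0,0,0.03]],[[50,1.5,0],[0,0,0.06]],[[62,1.9,0],[0,0,0.073]],[[62,1.9,0],[0,0,0.073]],[[62,1.9,0],[0,0,0.073]]])

```text
t: 30.98
ee_pos: [605.4, -23.1, 171.0]
orientation: [2.104, 2.332, 0.0]
ft_force: [0.4, -0.7, -0.5]
width: 44.5
grasp_force: 29.3
```

servo_tool(deltas=[[[0,0,15],[0,0,0]],[[0,0,35],[0,0,0]],[[0,0,50],[0,0,0]],[[0,0,55],[0,0,0]],[[0,0,55],[0,0,0]]])

```text
t: 31.4
ee_pos: [604.5, -24.5, 114.2]
orientation: [-2.106, -2.328, 0.003]
ft_force: [-0.3, -0.3, -1.0]
width: 44.6
grasp_force: 29.3
```

servo_tool(deltas=[[[0,0,0],[0,0,0]],[[0,0,0],[0,0,0]],[[0,0,0],[0,0,0]],[[0,0,0],[0,0,0]],[[0,0,0],[0,0,0]]])

```text
t: 31.82
ee_pos: [605.7, -23.4, 116.0]
orientation: [2.106, 2.33, 0.001]
ft_force: [0.3, -0.4, -1.3]
width: 44.4
grasp_force: 29.3
```

```bash
python3 - <<'E'
from m import *
deltas([(605.3,-23.4,84.9,5.8)])
p=get_image('side')
for c,z in[((578,16),80),((467,-341),0)]:
    k=colmask(p,'red',(*c,z+20),22);print(k.sum(),np.round(hullfit(p,k,prism(6,44,z,z+30),c),3))
E
```

```text
t 31.82 at [605.7 -23.4 116. ] psi 5.8 w 44.4 F [ 0.3 -0.4 -1.3] q6 -0.16
[0.1, -0.4, 31.1] [0.001, 0.0, -0.0]
510 [5.83234e+02 1.60670e+01 1.84000e-01 3.53000e-01]
682 [ 4.68690e+02 -3.38353e+02  4.01000e-01  8.00000e-02]
```

servo_tool(deltas=[[[0,0,8],[0,0,0]],[[0,0,15],[0,0,0]],[[0,0,20],[0,0,0]],[[0,0,25],[0,0,0]],[[0,0,26],[0,0,0]]])

```text
t: 32.28
ee_pos: [604.5, -23.3, 87.9]
orientation: [-2.105, -2.33, 0.002]
ft_force: [-0.6, -1.2, -1.2]
width: 45.0
grasp_force: 29.3
```

servo_tool(deltas=[[[0,0,1.5],[0,0,0]],[[0,0,3],[0,0,0]],[[0,0,4.4],[0,0,0]],[[0,0,4.4],[0,0,0]],[[0,0,4.4],[0,0,0]]])

```text
t: 32.7
ee_pos: [605.4, -23.4, 85.0]
orientation: [2.106, 2.331, 0.0]
ft_force: [-0.5, -0.4, -1.4]
width: 44.4
grasp_force: 29.3
```

servo_tool(deltas=[[[0,0,0],[0,0,0]],[[0,0,0],[0,0,0]],[[0,0,0],[0,0,0]],[[0,0,0],[0,0,0]],[[0,0,0],[0,0,0]]], grip=-1)

```text
t: 33.12
ee_pos: [605.4, -23.4, 85.1]
orientation: [2.106, 2.331, 0.0]
ft_force: [-0.9, -0.8, 0.5]
width: 74.5
grasp_force: 0.0
```

servo_tool(deltas=[[[0,0,-15],[0,0,0]],[[0,0,-40],[0,0,0]],[[0,0,-65],[0,0,0]],[[0,0,-80],[0,0,0]],[[0,0,-85],[0,0,0]]])

```text
t: 33.53
ee_pos: [606.9, -23.5, 172.8]
orientation: [2.104, 2.328, 0.004]
ft_force: [0.7, -0.3, 0.6]
width: 87.4
grasp_force: 0.0
```

```bash
python3 - <<'E'
from m import *
deltas([(467,-341,120,20)])
p=get_image('side')
for c,z in[((467,-341),0)]:
    k=colmask(p,'red',(*c,z+20),22);print(k.sum(),np.round(hullfit(p,k,prism(6,44,z,z+30),c),3))
cv2.imwrite('pics/c2.png',cv2.resize(p['frame'][110:250,200:380],(771,600)))
E
```

```text
t 33.53 at [606.9 -23.5 172.8] psi 5.8 w 87.4 F [ 0.7 -0.3  0.6] q6 -0.16
[-301.8, -171.4, 52.3] [0.004, 0.001, -0.248]
677 [ 4.67954e+02 -3.38707e+02  4.60000e-01  8.60000e-02]
```

View pics/c2.png

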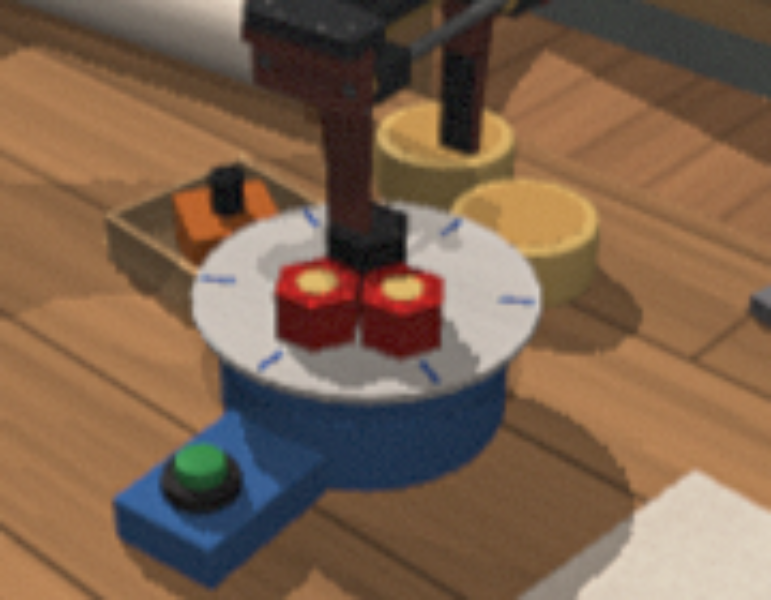

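servo_tool(deltas=[[[-20,-11,0],[0,0,0]],[[-55,-31,0],[0,0,0]],[[-90,-51,0],[0,0,0]],[[-125,-70,0],[0,0,0]],[[-160,-90,0],[0,0,0]]])

```text
t: 34.0
ee_pos: [530.4, -192.6, 168.7]
orientation: [-2.104, -2.33, 0.001]
ft_force: [0.2, -0.8, 0.2]
width: 87.7
grasp_force: 0.0
```

servo_tool(deltas=[[[-35,-20,0],[0,0,-0.08]],[[-70,-39,10],[0,0,-0.18]],[[-105,-59,25],[0,0,-0.283]],[[-133,-75,40],[0,0,-0.283]],[[-142,-79.8,55],[0,0,-0.283]]])

```text
t: 34.42
ee_pos: [464.4, -344.4, 113.3]
orientation: [-1.76, -2.602, 0.001]
ft_force: [0.5, -0.2, 0.2]
width: 87.7
grasp_force: 0.0
```

servo_tool(deltas=[[[0,0,15],[0,0,0]],[[0,0,40],[0,0,0]],[[0,0,50],[0,0,0]],[[0,0,50],[0,0,0]]])

```text
t: 34.75
ee_pos: [464.6, -339.4, 61.6]
orientation: [-1.753, -2.599, -0.001]
ft_force: [-0.6, 0.5, 0.9]
width: 87.3
grasp_force: 0.0
```

```bash
python3 - <<'E'
from m import *
deltas([(467,-341,4.5,22)])
p=get_image('side')
for c,z in[((467,-341),0)]:
    k=colmask(p,'red',(*c,z+20),22);print(k.sum(),np.round(hullfit(p,k,prism(6,44,z,z+30),c),3))
E
```

```text
t 34.75 at [ 464.6 -339.4   61.6] psi 22.0 w 87.3 F [-0.6  0.5  0.9] q6 -1.04
[-2.7, 1.8, 57.1] [-0.003, -0.006, -0.0]
858 [ 4.72909e+02 -3.36212e+02  6.60000e-02  2.11000e-01]
```

servo_tool(deltas=[[[0,0,15],[0,0,0]],[[0,0,35],[0,0,0]],[[0,0,50],[0,0,0]],[[0,0,60.3],[0,0,0]],[[0,0,60.3],[0,0,0]]])

```text
t: 35.22
ee_pos: [466.4, -340.2, 3.7]
orientation: [-1.755, -2.603, -0.0]
ft_force: [-0.6, 1.0, -0.5]
width: 87.7
grasp_force: 0.0
```

servo_tool(deltas=[[[0,0,0],[0,0,0]],[[0,0,0],[0,0,0]],[[0,0,0],[0,0,0]],[[0,0,0],[0,0,0]],[[0,0,0],[0,0,0]]], grip=1)

```text
t: 35.63
ee_pos: [467.2, -341.3, 5.4]
orientation: [1.756, 2.604, -0.0]
ft_force: [-0.5, 0.2, 0.7]
width: 57.8
grasp_force: 0.0
```

servo_tool(deltas=[[[0,0,0],[0,0,0]],[[0,0,0],[0,0,0]],[[0,0,0],[0,0,0]],[[0,0,0],[0,0,0]],[[0,0,0],[0,0,0]]], grip=1)

```text
t: 36.05
ee_pos: [466.9, -341.1, 4.9]
orientation: [1.757, 2.604, -0.0]
ft_force: [-0.4, 1.0, 4.8]
width: 43.9
grasp_force: 30.0
```

servo_tool(deltas=[[[0,0,0],[0,0,0]],[[0,0,0],[0,0,0]],[[0,0,0],[0,0,0]],[[0,0,0],[0,0,0]],[[0,0,0],[0,0,0]]], grip=-1)

```text
t: 36.47
ee_pos: [466.8, -340.9, 4.5]
orientation: [-1.757, -2.604, -0.0]
ft_force: [0.3, -0.2, -0.6]
width: 73.2
grasp_force: 0.0
```

servo_tool(deltas=[[[0,0,0],[0,0,-0.08]],[[0,0,0],[0,0,-0.2]],[[0,0,0],[0,0,-0.32]],[[0,0,0],[0,0,-0.44]],[[0,0,0],[0,0,-0.55]]])

```text
t: 36.88
ee_pos: [466.8, -341.0, 4.6]
orientation: [-0.975, -2.986, -0.0]
ft_force: [-0.7, -0.2, -0.1]
width: 87.8
grasp_force: 0.0
```

servo_tool(deltas=[[[0,0,0],[0,0,-0.12]],[[0,0,0],[0,0,-0.24]],[[0,0,0],[0,0,-0.36]],[[0,0,0],[0,0,-0.46]],[[0,0,0],[0,0,-0.497]]])

```text
t: 37.3
ee_pos: [466.8, -341.0, 4.6]
orientation: [-0.211, -3.134, 0.0]
ft_force: [-0.7, -0.3, -0.4]
width: 87.4
grasp_force: 0.0
```

servo_tool(deltas=[[[0,0,0],[0,0,0]],[[0,0,0],[0,0,0]],[[0,0,0],[0,0,0]],[[0,0,0],[0,0,0]],[[0,0,0],[0,0,0]]], grip=1)

```text
t: 37.72
ee_pos: [466.8, -341.0, 4.6]
orientation: [-0.22, -3.134, -0.0]
ft_force: [-0.5, 0.6, -0.1]
width: 58.0
grasp_force: 0.0
```

servo_tool(deltas=[[[0,0,0],[0,0,0]],[[0,0,0],[0,0,0]],[[0,0,0],[0,0,0]],[[0,0,0],[0,0,0]],[[0,0,0],[0,0,0]]], grip=1)

```text
t: 38.13
ee_pos: [466.8, -341.0, 4.7]
orientation: [0.22, 3.134, 0.0]
ft_force: [0.1, 0.0, 0.3]
width: 44.1
grasp_force: 30.0
```

```bash
python3 - <<'E'
from m import *
d=np.radians(-54.2);T=np.array([624.2,18.6])+46*np.array([np.cos(d),np.sin(d)]);print(T)
deltas([(*T,4.5,65.8)])
E
```

```text
[651.10805305 -18.70893567]
t 38.13 at [ 466.8 -341.     4.7] psi 82.0 w 44.1 F [0.1 0.  0.3] q6 -2.08
[-137.5, 344.8, 0.2] [0.0, 0.0, 0.282]
```

servo_tool(deltas=[[[0,0,-10],[0,0,0]],[[0,0,-40],[0,0,0]],[[0,0,-80],[0,0,0]],[[0,0,-120],[0,0,0]],[[0,0,-150],[0,0,0]]])

```text
t: 38.55
ee_pos: [467.3, -341.4, 158.3]
orientation: [0.219, 3.132, -0.002]
ft_force: [0.0, 0.3, -0.7]
width: 44.1
grasp_force: 30.0
```

servo_tool(deltas=[[[-8,19,-8],[0,0,0]],[[-20,50,-16],[0,0,0]],[[-33,84,-16],[0,0,0]],[[-47,117,-16],[0,0,0]],[[-60,150,-16],[0,0,0]]])

```text
t: 38.97
ee_pos: [547.8, -199.5, 171.9]
orientation: [0.22, 3.133, -0.001]
ft_force: [0.1, -0.2, -1.4]
width: 43.8
grasp_force: 30.0
```

servo_tool(deltas=[[[-13,33,0],[0,0,0]],[[-26,66,0],[0,0,0]],[[-39,98,0],[0,0,0]],[[-50,125,0],[0,0,0]],[[-60,150,0],[0,0,0]]])

```text
t: 39.38
ee_pos: [628.1, -58.6, 171.4]
orientation: [0.218, 3.134, 0.0]
ft_force: [0.2, -0.4, -0.1]
width: 44.0
grasp_force: 30.0
```

servo_tool(deltas=[[[-10,24,0],[0,0,0.08]],[[-17.5,44.8,0],[0,0,0.18]],[[-17.5,44.8,0],[0,0,0.282]],[[-17.5,44.8,0],[0,0,0.282]],[[-17.5,44.8,0],[0,0,0.282]]])

```text
t: 39.8
ee_pos: [650.7, -18.6, 171.0]
orientation: [-0.652, -3.073, 0.0]
ft_force: [-0.5, -0.4, -0.9]
width: 43.9
grasp_force: 30.0
```

servo_tool(deltas=[[[0,0,15],[0,0,0]],[[0,0,35],[0,0,0]],[[0,0,50],[0,0,0]],[[0,0,55],[0,0,0]],[[0,0,55],[0,0,0]]])

```text
t: 40.22
ee_pos: [650.5, -19.6, 115.2]
orientation: [-0.656, -3.071, 0.001]
ft_force: [0.2, -0.3, -0.6]
width: 43.7
grasp_force: 30.0
```

servo_tool(deltas=[[[0,0,0],[0,0,0]],[[0,0,0],[0,0,0]],[[0,0,0],[0,0,0]],[[0,0,0],[0,0,0]],[[0,0,0],[0,0,0]]])

```text
t: 40.63
ee_pos: [651.1, -18.7, 116.1]
orientation: [0.657, 3.072, 0.0]
ft_force: [0.2, 0.4, -0.2]
width: 43.7
grasp_force: 30.0
```

```bash
python3 - <<'E'
from m import *
deltas([(651.1,-18.7,85.3,65.8)])
p=get_image('side');cv2.imwrite('pics/c3a.png',cv2.resize(p['frame'][110:250,200:380],(771,600)))
E
```

```text
t 40.63 at [651.1 -18.7 116.1] psi 65.8 w 43.7 F [ 0.2  0.4 -0.2] q6 -1.2
[0.1, -0.0, 30.8] [0.0, 0.0, 0.001]
```

servo_tool(deltas=[[[0,0,8],[0,0,0]],[[0,0,15],[0,0,0]],[[0,0,20],[0,0,0]],[[0,0,25],[0,0,0]],[[0,0,26],[0,0,0]]])

```text
t: 41.1
ee_pos: [650.2, -18.6, 88.1]
orientation: [-0.657, -3.07, 0.001]
ft_force: [-0.2, 1.3, -0.0]
width: 43.8
grasp_force: 30.0
```

servo_tool(deltas=[[[0,0,1.5],[0,0,0]],[[0,0,3],[0,0,0]],[[0,0,4.4],[0,0,0]],[[0,0,4.4],[0,0,0]],[[0,0,4.4],[0,0,0]]])

```text
t: 41.52
ee_pos: [651.1, -18.7, 85.3]
orientation: [0.658, 3.072, 0.0]
ft_force: [0.2, -0.7, 0.5]
width: 44.0
grasp_force: 30.0
```

servo_tool(deltas=[[[0,0,0],[0,0,0]],[[0,0,0],[0,0,0]],[[0,0,0],[0,0,0]],[[0,0,0],[0,0,0]],[[0,0,0],[0,0,0]]], grip=-1)

```text
t: 41.93
ee_pos: [651.1, -18.7, 85.4]
orientation: [0.658, 3.072, 0.0]
ft_force: [-0.9, 0.3, -0.0]
width: 73.7
grasp_force: 0.0
```

servo_tool(deltas=[[[0,0,-15],[0,0,0]],[[0,0,-40],[0,0,0]],[[0,0,-70],[0,0,0]],[[0,0,-100],[0,0,0]],[[0,0,-115],[0,0,0]]])

```text
t: 42.35
ee_pos: [652.6, -18.8, 204.1]
orientation: [0.657, 3.068, 0.001]
ft_force: [0.5, -0.6, 0.9]
width: 87.9
grasp_force: 0.0
```

servo_tool(deltas=[[[0,35,0],[0,0,0]],[[0,75,0],[0,0,0]],[[0,115,0],[0,0,0]],[[0,155,0],[0,0,0]],[[0,190,0],[0,0,0]]])

```text
t: 42.77
ee_pos: [729.5, 156.9, 200.5]
orientation: [0.657, 3.072, 0.001]
ft_force: [1.2, -0.1, -0.1]
width: 87.7
grasp_force: 0.0
```

```bash
python3 - <<'E'
from m import *
deltas([])
p=get_image('side');q=get_image('top')
np.savez('pics/b.npz',**{k+n:v[n] for k,v in(('t',q),('s',p)) for n in('frame','depth','K','pose')})
cv2.imwrite('pics/c3.png',np.hstack([cv2.resize(p['frame'][140:230,225:345],(400,300),interpolation=cv2.INTER_CUBIC),cv2.resize(q['frame'][125:215,210:330],(400,300),interpolation=cv2.INTER_CUBIC)]))
E
```

```text
t 42.77 at [729.5 156.9 200.5] psi 65.8 w 87.7 F [ 1.2 -0.1 -0.1] q6 -0.95
```

View pics/c3.png

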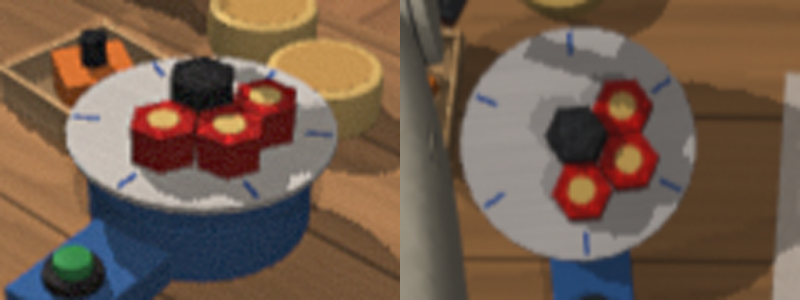

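```bash
python3 - <<'E'
from m import *
d=np.load('pics/b.npz')
P=np.array([624.2,18.6]);e=[P+46*np.array([np.cos(np.radians(a)),np.sin(np.radians(a))]) for a in(185.8,-114.2,-54.2)]
for k,off in(('t',(1.4,-3.6)),('s',(.5,2.7))):
    p={n:d[k+n] for n in('frame','depth','K','pose')};H,S,V=hsv(p);off=np.array(off)
    mk=marks(p,P+off,80);print(k,mk)
    D=near(p,P+off,110,85)
    C=[]
    for c in e:
        m=(H>12)&(H<35)&(S>70)&near(p,c+off,110,15);v,u=np.nonzero(m);w=V[v,u]*0+1.;C.append(plane(p,np.array([[np.average(u,weights=w),np.average(v,weights=w)]]),110)[0]);
    C=np.array(C);g=cv2.morphologyEx(((S<75)&(V>55)&near(p,P+off,80,112)).astype(np.uint8),cv2.MORPH_CLOSE,np.ones((7,7)))
    h=cv2.convexHull(np.argwhere(g)[:,::-1].astype(np.int32));G=np.zeros((420,560),np.uint8);cv2.fillConvexPoly(G,h,1)
    f=np.array(hullfit(p,G>0,prism(60,200,74,80),P+off,rot=False));print('platter',f.round(2),'cheese rel',(C-f[:2]).round(1).tolist(),np.hypot(*(C-f[:2]).T).round(1),'nb',np.hypot(*(C[0]-C[1])).round(1),np.hypot(*(C[1]-C[2])).round(1))
    b=(V<60)&(S<90)&near(p,P+off,115,30);print('block',b.sum(),np.round(hullfit(p,b,prism(6,44,80,125),P+off),2))
E
```

```text
t (array([   6. ,  -53.4,   65.2, -113.9,  124.5, -174.6]), array([87., 85., 87., 85., 86., 85.]), np.float64(5.61))
platter [6.2659e+02 1.6070e+01 0.0000e+00 5.0000e-02] cheese rel [[-45.5, -5.5], [-19.4, -43.9], [26.2, -37.7]] [45.8 48.  45.9] nb 46.5 46.0
block 222 [6.2782e+02 1.6180e+01 9.7000e-01 2.4000e-01]
s (array([  64.5,  124.8, -174.5, -113.1]), array([86., 80., 83., 85.]), np.float64(5.58))
platter [6.2523e+02 2.0810e+01 0.0000e+00 3.0000e-02] cheese rel [[-43.5, -4.0], [-18.0, -43.1], [28.3, -36.7]] [43.7 46.7 46.3] nb 46.7 46.7
block 195 [6.3021e+02 2.3070e+01 2.1000e-01 1.3100e+00]
```

servo_tool(deltas=[[[5,-35,0],[0,0,0]],[[11,-72,0],[0,0,0]],[[17,-110,0],[0,0,0]],[[22,-147,0],[0,0,0]],[[28,-182,0],[0,0,0]]], grip=1)

```text
t: 43.28
ee_pos: [627.0, -1.9, 200.2]
orientation: [-0.658, -3.072, 0.001]
ft_force: [0.4, 0.2, 0.6]
width: 57.7
grasp_force: 0.0
```

servo_tool(deltas=[[[6,-38,0],[0,0,0]],[[11.8,-70,0],[0,0,0]],[[11.8,-79.9,0],[0,0,0]],[[11.8,-79.9,15],[0,0,0]],[[11.8,-79.9,35],[0,0,0]]])

```text
t: 43.7
ee_pos: [586.3, -69.5, 167.0]
orientation: [0.66, 3.067, 0.001]
ft_force: [0.7, 0.4, -0.5]
width: 25.0
grasp_force: 0.0
```

servo_tool(deltas=[[[0,0,20],[0,0,0]],[[0,0,45],[0,0,0]],[[0,0,65],[0,0,0]],[[0,0,76],[0,0,0]],[[0,0,76],[0,0,0]]])

```text
t: 44.12
ee_pos: [583.7, -67.8, 86.9]
orientation: [-0.657, -3.068, 0.001]
ft_force: [-0.5, 0.6, 0.3]
width: 0.1
grasp_force: 0.0
```

servo_tool(deltas=[[[0,0,0],[0,0,0]],[[0,0,0],[0,0,0]],[[0,0,0],[0,0,0]],[[0,0,0],[0,0,0]]])

```text
t: 44.45
ee_pos: [586.2, -68.1, 90.6]
orientation: [0.657, 3.07, 0.0]
ft_force: [0.4, 0.3, 0.6]
width: 0.6
grasp_force: 0.0
```

```bash
python3 - <<'E'
from m import *
deltas([(585.3,-68,88,65.8)])
p=get_image('side');cv2.imwrite('pics/push0.png',cv2.resize(p['frame'][130:240,210:360],(800,587)))
E
```

```text
t 44.45 at [586.2 -68.1  90.6] psi 65.8 w 0.6 F [0.4 0.3 0.6] q6 -1.28
[0.8, -0.3, 2.6] [0.001, 0.002, 0.001]
```

View pics/push0.png

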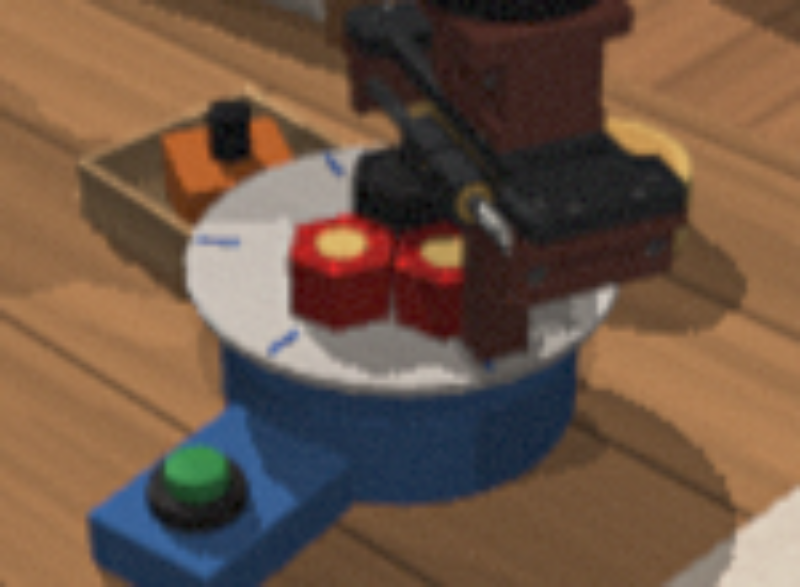

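servo_tool(deltas=[[[0,4,0],[0,0,0]],[[0,8,0],[0,0,0]],[[0,10,0],[0,0,0]],[[0,11.5,0],[0,0,0]],[[0,12.5,0],[0,0,0]]])

```text
t: 44.92
ee_pos: [590.5, -56.2, 89.2]
orientation: [-0.657, -3.072, -0.0]
ft_force: [-0.0, 0.9, 0.4]
width: 0.6
grasp_force: 0.0
```

servo_tool(deltas=[[[0,0.5,0],[0,0,0]],[[0,1,0],[0,0,0]],[[0,1.5,0],[0,0,0]],[[0,1.9,0],[0,0,0]],[[0,1.9,0],[0,0,0]]])

```text
t: 45.33
ee_pos: [591.2, -54.9, 89.2]
orientation: [-0.658, -3.072, 0.0]
ft_force: [-0.8, -0.7, -0.0]
width: 0.4
grasp_force: 0.0
```

```bash
python3 - <<'E'
from m import *
deltas([])
P=np.array([624.2,18.6]);o=ctrl.get_obs();print('r',np.hypot(*(o['ee_pos'][:2]-P)))
E
```

```text
t 45.33 at [591.2 -54.9  89.2] psi 65.8 w 0.4 F [-0.8 -0.7 -0. ] q6 -1.26
r 80.55388654767948
```

servo_tool(deltas=[[[0,0.4,0],[0,0,0]],[[0,0.8,0],[0,0,0]],[[0,0.8,0],[0,0,0]],[[0,0.8,0],[0,0,0]]])

```text
t: 45.67
ee_pos: [591.5, -54.1, 89.3]
orientation: [-0.658, -3.072, 0.0]
ft_force: [-0.4, -0.1, -0.0]
width: 0.7
grasp_force: 0.0
```

servo_tool(deltas=[[[0,-5,0],[0,0,0]],[[0,-15,0],[0,0,0]],[[0,-15,-25],[0,0,0]],[[0,-15,-60],[0,0,0]],[[0,-15,-90],[0,0,0]]])

```text
t: 46.08
ee_pos: [584.5, -68.8, 180.0]
orientation: [-0.658, -3.07, 0.0]
ft_force: [-0.2, 0.7, 0.8]
width: 0.5
grasp_force: 0.0
```

```bash
python3 - <<'E'
from m import *
deltas([(479.4,4,120,95.8),(479.4,4,62,95.8)])
E
```

```text
t 46.08 at [584.5 -68.8 180. ] psi 65.8 w 0.5 F [-0.2  0.7  0.8] q6 -1.29
[125.6, 23.3, 60.2] [-0.0, -0.002, -0.524]
[0.0, 0.0, 58.0] [0.0, 0.0, 0.0]
```

servo_tool(deltas=[[[25,5,0],[0,0,-0.1]],[[60,12,0],[0,0,-0.21]],[[95,18,10],[0,0,-0.32]],[[120,22,30],[0,0,-0.43]],[[125.6,23.3,50],[0,0,-0.524]]])

```text
t: 46.5
ee_pos: [476.4, 5.6, 129.2]
orientation: [0.17, -3.136, -0.0]
ft_force: [-0.2, 0.1, 0.5]
width: 0.4
grasp_force: 0.0
```

servo_tool(deltas=[[[0,0,0],[0,0,0]],[[0,0,0],[0,0,0]],[[0,0,0],[0,0,0]]])

```text
t: 46.75
ee_pos: [481.7, 4.2, 130.1]
orientation: [-0.155, 3.136, -0.0]
ft_force: [0.3, -0.6, -0.3]
width: 0.3
grasp_force: 0.0
```

```bash
cat > chk.py <<'E'
from m import *
P=np.array([624.2,18.6]);e=[P+45.5*np.array([np.cos(np.radians(a)),np.sin(np.radians(a))]) for a in(185.8,-114.2,-54.2)]
im=[]
for k,off,F in(('top',(1.4,-3.6),(125,215,210,330)),('side',(.5,2.7),(140,230,225,345))):
    p=get_image(k);H,S,V=hsv(p);off=np.array(off);print(k,marks(p,P+off,80)[2]);C=[]
    for c in e:
        m=(H>12)&(H<35)&(S>70)&near(p,c+off,110,15);v,u=np.nonzero(m);C.append(plane(p,np.array([[u.mean(),v.mean()]]),110)[0])
    C=np.array(C);print('rel',(C-P-off).round(1).tolist(),np.hypot(*(C-P-off).T).round(1),'nb',np.hypot(*(C[0]-C[1])).round(1),np.hypot(*(C[1]-C[2])).round(1))
    im.append(cv2.resize(p['frame'][F[0]:F[1],F[2]:F[3]],(400,300),interpolation=cv2.INTER_CUBIC))
cv2.imwrite('pics/chk.png',np.hstack(im))
E
python3 chk.py; python3 -c "
from h import *
deltas([(479.4,4,60,95.8)])"
```

```text
top 6.01
rel [[-43.5, -4.9], [-18.4, -42.8], [27.2, -36.6]] [43.7 46.6 45.6] nb 45.5 46.0
side 6.32
rel [[-43.2, -5.0], [-16.5, -42.8], [28.5, -37.0]] [43.5 45.8 46.8] nb 46.2 45.5
t 46.85 at [482.    4.2 130.3] psi 95.7 w 0.6 F [-0.2  0.2 -0.3] q6 -1.69
[2.8, 0.1, 70.3] [-0.0, 0.002, -0.002]
```

View pics/chk.png

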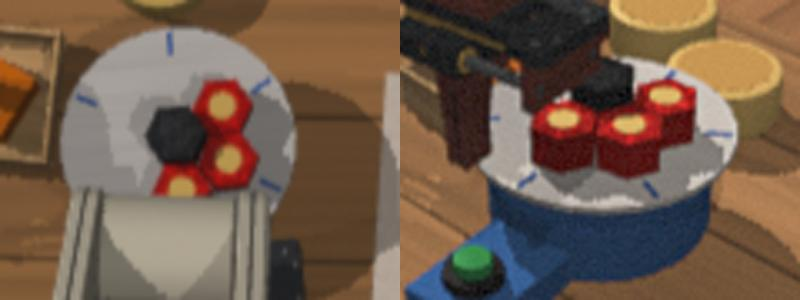

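servo_tool(deltas=[[[0,0,-25],[0,0,0]],[[0,0,-50],[0,0,0]],[[-20,-15,-50],[0,0,0.1]],[[-50,-35,-50],[0,0,0.2]],[[-80,-55,-50],[0,0,0.3]]])

```text
t: 47.27
ee_pos: [567.5, -42.7, 181.3]
orientation: [0.319, 3.122, 0.0]
ft_force: [-0.4, -0.6, -0.3]
width: 0.3
grasp_force: 0.0
```

servo_tool(deltas=[[[0,0,0],[0,0,0]],[[0,0,0],[0,0,0]],[[0,0,0],[0,0,0]]])

```text
t: 47.52
ee_pos: [565.0, -41.9, 179.2]
orientation: [-0.31, -3.125, -0.0]
ft_force: [0.4, 0.4, -0.2]
width: 0.2
grasp_force: 0.0
```

```bash
python3 -c "
from h import *
deltas([(585.3,-68,180,65.8),(585.3,-68,90,65.8)])"
```

```text
t 47.52 at [565.  -41.9 179.2] psi 78.7 w 0.2 F [ 0.4  0.4 -0.2] q6 -1.47
[-25.1, -21.6, -0.8] [-0.0, -0.001, 0.224]
[0.0, 0.0, 90.0] [0.0, 0.0, 0.0]
```

servo_tool(deltas=[[[-12,-10,0],[0,0,0.1]],[[-25,-21.6,0],[0,0,0.224]],[[-25,-21.6,20],[0,0,0.224]],[[-25,-21.6,50],[0,0,0.224]],[[-25,-21.6,80],[0,0,0.224]]])

```text
t: 47.93
ee_pos: [585.6, -67.5, 99.6]
orientation: [0.656, 3.07, 0.0]
ft_force: [0.1, 0.2, -0.6]
width: 0.5
grasp_force: 0.0
```

servo_tool(deltas=[[[0,0,8],[0,0,0]],[[0,0,9],[0,0,0]],[[0,4,9],[0,0,0]],[[0,8,9],[0,0,0]],[[0,11,9],[0,0,0]]])

```text
t: 48.35
ee_pos: [591.7, -57.3, 92.1]
orientation: [0.656, 3.069, 0.001]
ft_force: [0.3, -0.9, 1.1]
width: 0.7
grasp_force: 0.0
```

servo_tool(deltas=[[[0,1,0],[0,0,0]],[[0,2,0],[0,0,0]],[[0,3,0],[0,0,0]],[[0,3.5,0],[0,0,0]],[[0,4,0],[0,0,0]]])

```text
t: 48.77
ee_pos: [592.0, -54.1, 90.4]
orientation: [0.658, 3.072, 0.0]
ft_force: [-0.2, 0.4, 0.3]
width: 0.4
grasp_force: 0.0
```

servo_tool(deltas=[[[0,0.4,0],[0,0,0]],[[0,0.8,0],[0,0,0]],[[0,1,0],[0,0,0]],[[0,1,0],[0,0,0]]])

```text
t: 49.1
ee_pos: [592.3, -53.2, 90.2]
orientation: [-0.658, -3.072, 0.0]
ft_force: [-0.1, -0.8, 0.4]
width: 0.5
grasp_force: 0.0
```

```bash
python3 - <<'E'
from h import *
deltas([])
o=ctrl.get_obs();print('r',np.hypot(*(o['ee_pos'][:2]-np.array([624.2,18.6]))))
E
```

```text
t 49.1 at [592.3 -53.2  90.2] psi 65.8 w 0.5 F [-0.1 -0.8  0.4] q6 -1.26
r 78.54837051061857
```

servo_tool(deltas=[[[0,0.3,0],[0,0,0]],[[0,0.6,0],[0,0,0]],[[0,0.8,0],[0,0,0]],[[0,0.8,0],[0,0,0]]])

```text
t: 49.43
ee_pos: [592.6, -52.4, 90.2]
orientation: [-0.658, -3.072, 0.0]
ft_force: [-1.4, -0.1, -0.4]
width: 0.3
grasp_force: 0.1
```

```bash
python3 - <<'E'
from m import *
deltas([])
o=ctrl.get_obs();print('r',np.hypot(*(o['ee_pos'][:2]-np.array([624.2,18.6]))))
off=np.array((.5,2.7));P=np.array([624.2,18.6]);p=get_image('side');H,S,V=hsv(p)
cv2.imwrite('pics/push1.png',cv2.resize(p['frame'][140:230,235:335],(667,600),interpolation=cv2.INTER_CUBIC))
E
```

```text
t 49.43 at [592.6 -52.4  90.2] psi 65.8 w 0.3 F [-1.4 -0.1 -0.4] q6 -1.26
r 77.732951588096
```

View pics/push1.png

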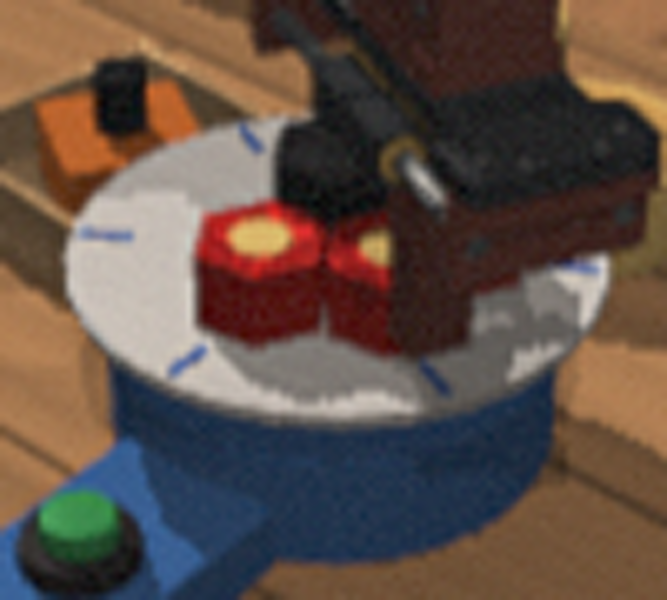

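servo_tool(deltas=[[[0,0.3,0],[0,0,0]],[[0,0.6,0],[0,0,0]],[[0,0.6,0],[0,0,0]]])

```text
t: 49.73
ee_pos: [592.9, -51.9, 90.2]
orientation: [-0.658, -3.072, -0.0]
ft_force: [0.5, -0.1, -0.7]
width: 0.4
grasp_force: 0.1
```

servo_tool(deltas=[[[0,0.3,0],[0,0,0]],[[0,0.6,0],[0,0,0]],[[0,0.6,0],[0,0,0]]])

```text
t: 49.98
ee_pos: [593.2, -51.3, 90.3]
orientation: [-0.658, -3.072, 0.0]
ft_force: [-0.8, -0.6, 0.1]
width: 0.8
grasp_force: 0.1
```

servo_tool(deltas=[[[0,-6,0],[0,0,0]],[[0,-18,0],[0,0,0]],[[0,-18,-30],[0,0,0]],[[0,-18,-65],[0,0,0]],[[0,-18,-95],[0,0,0]]])

```text
t: 50.4
ee_pos: [585.0, -68.9, 186.3]
orientation: [-0.659, -3.071, 0.0]
ft_force: [0.5, 0.2, 0.0]
width: 0.3
grasp_force: 0.0
```

servo_tool(deltas=[[[-25,-22,0],[0,0,0]],[[-50,-48,0],[0,0,0]],[[-75,-72,0],[0,0,0]],[[-100,-95,0],[0,0,0]],[[-100,-95,0],[0,0,0]]])

```text
t: 50.82
ee_pos: [639.5, -201.6, 185.6]
orientation: [0.663, 3.068, -0.003]
ft_force: [-0.6, 1.1, 0.1]
width: 0.4
grasp_force: 0.0
```

servo_tool(deltas=[[[0,0,0],[0,0,0]],[[0,0,0],[0,0,0]],[[0,0,0],[0,0,0]]])

```text
t: 51.07
ee_pos: [637.2, -194.7, 185.0]
orientation: [-0.657, -3.071, -0.0]
ft_force: [-0.3, 0.2, 0.1]
width: 0.2
grasp_force: 0.0
```

```bash
python3 chk.py; python3 - <<'E'
from m import *
p=get_image('top')
print('shadow/top marks',marks(p,(625.6,15),80))
H,S,V=hsv(p);P=np.array([624.2,18.6])+[1.4,-3.6]
g=((S<75)&(V>55)&near(p,P,80,112)).astype(np.uint8);g=cv2.morphologyEx(g,cv2.MORPH_CLOSE,np.ones((7,7)));h=cv2.convexHull(np.argwhere(g)[:,::-1].astype(np.int32));G=np.zeros((420,560),np.uint8);cv2.fillConvexPoly(G,h,1);print(np.round(hullfit(p,G>0,prism(60,200,74,80),P,rot=False),2))
b=(V<62)&(S<100)&near(p,P,110,31);n,l,st,_=cv2.connectedComponentsWithStats(b.astype(np.uint8));b=l==1+np.argmax(st[1:,4]);print('block',b.sum(),np.round(hullfit(p,b,prism(6,44,100,125),P),2))
deltas([(679.8,-58.4,185,125.8)])
E
```

```text
top 5.61
rel [[-44.5, -4.4], [-16.6, -41.2], [27.2, -36.6]] [44.7 44.4 45.6] nb 46.2 44.0
side 5.8
rel [[-43.0, -5.0], [-15.8, -41.6], [28.6, -37.6]] [43.2 44.6 47.2] nb 45.6 44.6
shadow/top marks (array([   6. ,  -53.4,   65.2, -113.9,  124.5, -174.6]), array([87., 85., 89., 85., 86., 85.]), np.float64(5.61))
[6.2645e+02 1.5820e+01 0.0000e+00 2.0000e-02]
block 219 [6.269e+02 1.578e+01 1.000e-02 1.600e-01]
t 51.22 at [ 637.8 -194.3  185.4] psi 65.9 w 0.6 F [-0.5  0.7  0. ] q6 -1.46
[17.2, 141.2, 0.4] [0.0, -0.0, -1.045]
```

servo_tool(deltas=[[[3,28,0],[0,0,-0.1]],[[7,56,0],[0,0,-0.21]],[[10,84,0],[0,0,-0.32]],[[14,112,0],[0,0,-0.43]],[[17.2,141,0],[0,0,-0.54]]])

```text
t: 51.63
ee_pos: [680.0, -57.7, 185.5]
orientation: [0.195, -3.135, 0.0]
ft_force: [0.0, -0.6, -0.4]
width: 0.1
grasp_force: 0.0
```

servo_tool(deltas=[[[0,0,0],[0,0,-0.12]],[[0,0,0],[0,0,-0.24]],[[0,0,0],[0,0,-0.36]],[[0,0,0],[0,0,-0.47]],[[0,0,0],[0,0,-0.505]]])

```text
t: 52.05
ee_pos: [679.9, -58.6, 185.4]
orientation: [0.974, -2.987, 0.0]
ft_force: [0.3, 0.2, -0.5]
width: 0.8
grasp_force: 0.0
```

servo_tool(deltas=[[[0,0,0],[0,0,0]],[[0,0,0],[0,0,0]],[[0,0,0],[0,0,0]]])

```text
t: 52.3
ee_pos: [680.0, -59.3, 185.3]
orientation: [-0.962, 2.991, 0.0]
ft_force: [0.9, -0.4, 0.3]
width: 0.6
grasp_force: 0.0
```

```bash
python3 -c "
from h import *
deltas([(679.8,-58.4,90,125.8)])"
```

```text
t 52.3 at [680.  -59.3 185.3] psi 125.7 w 0.6 F [ 0.9 -0.4  0.3] q6 -2.3
[-0.3, 0.9, 95.3] [0.0, 0.0, -0.002]
```

servo_tool(deltas=[[[-0.3,0,25],[0,0,0]],[[-0.3,0,55],[0,0,0]],[[-0.3,0,80],[0,0,0]],[[-0.3,0,95],[0,0,0]],[[-0.3,0,95],[0,0,0]]])

```text
t: 52.72
ee_pos: [677.9, -59.2, 86.5]
orientation: [0.961, -2.985, -0.004]
ft_force: [-1.1, -0.3, 0.5]
width: 0.3
grasp_force: 0.0
```

servo_tool(deltas=[[[0,0,0],[0,0,0]],[[0,4,0],[0,0,0]],[[0,8,0],[0,0,0]],[[0,12,0],[0,0,0]],[[0,14,0],[0,0,0]]])

```text
t: 53.13
ee_pos: [672.4, -47.6, 91.5]
orientation: [-0.963, 2.989, -0.001]
ft_force: [-0.3, 0.1, 0.2]
width: 0.2
grasp_force: 0.0
```

servo_tool(deltas=[[[0,1,0],[0,0,0]],[[0,2,0],[0,0,0]],[[0,2.5,0],[0,0,0]],[[0,3,0],[0,0,0]],[[0,3,0],[0,0,0]]])

```text
t: 53.55
ee_pos: [670.4, -45.7, 90.2]
orientation: [0.963, -2.99, -0.0]
ft_force: [-0.4, -1.3, -0.1]
width: 0.5
grasp_force: 0.0
```

```bash
python3 - <<'E'
from m import *
deltas([])
o=ctrl.get_obs();print('r',np.hypot(*(o['ee_pos'][:2]-np.array([624.2,18.6]))))
E
```

```text
t 53.55 at [670.4 -45.7  90.2] psi 125.7 w 0.5 F [-0.4 -1.3 -0.1] q6 -2.28
r 79.22185878076844
```

Push 2.5 mm more, then withdraw and go round above to the button, checking on the way.

servo_tool(deltas=[[[0,0.7,0],[0,0,0]],[[0,1.4,0],[0,0,0]],[[0,2,0],[0,0,0]],[[0,2.5,0],[0,0,0]],[[0,2.5,0],[0,0,0]]])

```text
t: 53.97
ee_pos: [669.0, -43.7, 90.2]
orientation: [0.963, -2.99, -0.0]
ft_force: [0.1, 0.3, -0.8]
width: 0.4
grasp_force: 0.0
```

servo_tool(deltas=[[[0,-6,0],[0,0,0]],[[0,-18,0],[0,0,0]],[[0,-18,-30],[0,0,0]],[[0,-18,-65],[0,0,0]],[[0,-18,-95],[0,0,0]]])

```text
t: 54.38
ee_pos: [680.1, -59.5, 186.4]
orientation: [0.962, -2.99, 0.0]
ft_force: [0.5, -0.9, 0.0]
width: 0.8
grasp_force: 0.0
```

servo_tool(deltas=[[[-15,-30,0],[0,0,0.1]],[[-30,-62,0],[0,0,0.22]],[[-45,-94,0],[0,0,0.34]],[[-60,-120,0],[0,0,0.46]],[[-60,-120,0],[0,0,0.52]]])

```text
t: 54.8
ee_pos: [802.5, -124.7, 184.9]
orientation: [-0.149, 3.135, -0.002]
ft_force: [-0.6, -0.5, 0.5]
width: 0.4
grasp_force: 0.0
```

servo_tool(deltas=[[[0,0,0],[0,0,0]],[[0,0,0],[0,0,0]],[[0,0,0],[0,0,0]]])

```text
t: 55.05
ee_pos: [797.7, -120.9, 185.0]
orientation: [0.165, -3.136, -0.0]
ft_force: [-0.4, 0.2, -0.0]
width: -0.0
grasp_force: 0.0
```

```bash
python3 chk.py; python3 - <<'E'
from m import *
deltas([(479.4,4,185,95.8),(479.4,4,62,95.8)])
p=get_image('side')
print('cap',[(np.round(d['rect'],3).tolist(),round(d['score'],2)) for d in finder.silhouettes('cap',p)][:2])
k=finder.silhouettes('start_top',p)
for d in k[:2]:
    v,u=np.nonzero(d['mask']);print('btn',np.median(world(p,u,v),0).round(1),np.percentile(world(p,u,v)[:,2],90))
E
```

```text
top 5.3
rel [[nan, nan], [nan, nan], [nan, nan]] [nan nan nan] nb nan nan
side 5.64
rel [[-43.2, -5.0], [-15.5, -41.1], [28.8, -37.1]] [43.5 43.9 47. ] nb 45.5 44.5
t 55.15 at [ 797.8 -120.5  185.6] psi 96.0 w 0.4 F [-0.1 -0.7 -0.3] q6 -1.84
[303.6, 157.2, 0.6] [0.0, -0.0, 0.004]
[0.0, 0.0, 123.0] [0.0, 0.0, 0.0]
cap [([0.452, 0.382, 0.039, 0.045], 0.59)]
btn [532.3 -21.5  30.7] 49.89728303666725
btn [603.4   2.3  80.5] 121.4685116198483chk.py:7: RuntimeWarning: Mean of empty slice.
  m=(H>12)&(H<35)&(S>70)&near(p,c+off,110,15);v,u=np.nonzero(m);C.append(plane(p,np.array([[u.mean(),v.mean()]]),110)[0])
  ret = ret.dtype.type(ret / rcount)
```

servo_tool(deltas=[[[20,10,0],[0,0,0]],[[55,28,0],[0,0,0]],[[90,46,0],[0,0,0]],[[125,64,0],[0,0,0]],[[160,83,0],[0,0,0]]])

```text
t: 55.72
ee_pos: [628.6, -54.1, 185.5]
orientation: [-0.163, 3.137, -0.0]
ft_force: [-0.2, 0.7, 0.0]
width: 0.4
grasp_force: 0.0
```

servo_tool(deltas=[[[35,18,0],[0,0,0]],[[70,36,0],[0,0,0]],[[105,54,0],[0,0,0]],[[135,70,0],[0,0,0]],[[143.6,74.2,0],[0,0,0]]])

```text
t: 56.13
ee_pos: [474.8, 5.7, 185.1]
orientation: [0.164, -3.134, -0.001]
ft_force: [-0.5, -0.2, -0.1]
width: 0.3
grasp_force: 0.0
```

servo_tool(deltas=[[[0,0,20],[0,0,0]],[[0,0,50],[0,0,0]],[[0,0,80],[0,0,0]],[[0,0,105],[0,0,0]],[[0,0,113],[0,0,0]]])

```text
t: 56.55
ee_pos: [478.8, 4.4, 69.8]
orientation: [0.163, -3.134, -0.0]
ft_force: [0.5, -0.1, -0.5]
width: 0.5
grasp_force: 0.0
```

servo_tool(deltas=[[[0,0,0],[0,0,0]],[[0,0,0],[0,0,0]],[[0,0,0],[0,0,0]],[[0,0,0],[0,0,0]]])

```text
t: 56.88
ee_pos: [481.4, 4.3, 73.7]
orientation: [-0.162, 3.135, -0.0]
ft_force: [0.1, -0.6, 0.0]
width: 0.3
grasp_force: 0.0
```

```bash
python3 -c "
from h import *
deltas([(479.4,4,58,95.8)])"; python3 chk.py 2>/dev/null
```

```text
t 56.88 at [481.4   4.3  73.7] psi 95.9 w 0.3 F [ 0.1 -0.6  0. ] q6 -1.69
[2.1, -0.1, 15.7] [-0.0, 0.003, 0.002]
top 5.76
rel [[-45.1, -4.5], [-16.6, -41.2], [26.8, -36.7]] [45.3 44.4 45.4] nb 46.5 43.6
side 5.92
rel [[nan, nan], [-15.7, -41.6], [28.9, -36.8]] [ nan 44.4 46.8] nb nan 44.8
```

servo_tool(deltas=[[[0,0,5],[0,0,0]],[[0,0,10],[0,0,0]],[[0,0,13],[0,0,0]],[[0,0,15],[0,0,0]],[[0,0,15],[0,0,0]]])

```text
t: 57.4
ee_pos: [479.6, 4.3, 56.6]
orientation: [0.162, -3.136, -0.0]
ft_force: [-0.5, 0.3, -0.0]
width: 0.9
grasp_force: 0.0
```

servo_tool(deltas=[[[0,0,1.5],[0,0,0]],[[0,0,3],[0,0,0]],[[0,0,4],[0,0,0]],[[0,0,5],[0,0,0]],[[0,0,5],[0,0,0]]])

```text
t: 57.82
ee_pos: [480.1, 4.3, 52.2]
orientation: [-0.162, 3.137, -0.0]
ft_force: [-0.3, -0.5, 1.6]
width: 0.3
grasp_force: 0.7
```

servo_tool(deltas=[[[0,0,1],[0,0,0]],[[0,0,2],[0,0,0]],[[0,0,2],[0,0,0]]])

```text
t: 58.07
ee_pos: [480.1, 4.3, 50.2]
orientation: [-0.162, 3.137, -0.0]
ft_force: [-0.7, -0.5, 2.9]
width: 0.4
grasp_force: 1.3
```

servo_tool(deltas=[[[0,0,1],[0,0,0]],[[0,0,2],[0,0,0]],[[0,0,2],[0,0,0]]])

```text
t: 58.32
ee_pos: [480.1, 4.4, 48.2]
orientation: [-0.162, 3.137, -0.0]
ft_force: [0.3, -0.2, 2.9]
width: 0.4
grasp_force: 1.9
```

servo_tool(deltas=[[[0,0,1],[0,0,0]],[[0,0,1.5],[0,0,0]],[[0,0,1.5],[0,0,0]],[[0,0,1.5],[0,0,0]]])

```text
t: 58.65
ee_pos: [480.2, 4.3, 46.8]
orientation: [-0.162, 3.137, -0.0]
ft_force: [-0.9, 0.3, 4.2]
width: 0.4
grasp_force: 2.3
```

servo_tool(deltas=[[[0,0,0.7],[0,0,0]],[[0,0,1.3],[0,0,0]],[[0,0,1.3],[0,0,0]],[[0,0,1.3],[0,0,0]]])

```text
t: 58.98
ee_pos: [480.2, 4.3, 46.2]
orientation: [-0.162, 3.137, -0.0]
ft_force: [-3.4, 0.6, 14.9]
width: 0.2
grasp_force: 7.3
```

servo_tool(deltas=[[[0,0,0.5],[0,0,0]],[[0,0,1],[0,0,0]],[[0,0,1],[0,0,0]],[[0,0,1],[0,0,0]]])

```text
t: 59.32
ee_pos: [480.3, 4.4, 45.9]
orientation: [-0.162, 3.137, -0.0]
ft_force: [-6.6, -0.2, 27.2]
width: 0.4
grasp_force: 13.0
```

Bottomed out. Release and withdraw, then check all before handing in.

servo_tool(deltas=[[[0,0,-5],[0,0,0]],[[0,0,-25],[0,0,0]],[[0,0,-60],[0,0,0]],[[0,0,-95],[0,0,0]],[[0,0,-130],[0,0,0]]])

```text
t: 59.73
ee_pos: [479.5, 4.4, 175.3]
orientation: [0.162, -3.136, -0.0]
ft_force: [0.1, 0.6, -0.6]
width: 0.6
grasp_force: 0.0
```

servo_tool(deltas=[[[0,30,0],[0,0,0]],[[0,65,0],[0,0,0]],[[0,100,0],[0,0,0]],[[0,135,0],[0,0,0]],[[0,170,0],[0,0,0]]])

```text
t: 60.15
ee_pos: [462.1, 174.9, 174.4]
orientation: [-0.161, 3.137, 0.0]
ft_force: [0.3, -0.3, 0.3]
width: 0.6
grasp_force: 0.0
```

servo_tool(deltas=[[[0,0,0],[0,0,0]],[[0,0,0],[0,0,0]],[[0,0,0],[0,0,0]],[[0,0,0],[0,0,0]],[[0,0,0],[0,0,0]]])

```text
t: 60.57
ee_pos: [462.6, 172.3, 174.3]
orientation: [0.159, -3.137, 0.0]
ft_force: [0.0, 0.9, -0.3]
width: 0.3
grasp_force: 0.0
```

```bash
python3 chk.py; python3 - <<'E'
from m import *
p=get_image('side');H,S,V=hsv(p)
for d in finder.silhouettes('cap',p)[:1]: print('cap',d['rect'],round(d['score'],2))
m=near(p,(625,20),80,95)&(S<75)&(V>90)&(p['depth']>0);v,u=np.nonzero(m);W=world(p,u,v);A=np.column_stack([W[:,:2]-[624,19],np.ones(len(W))]);k=abs(W[:,2]-80)<6;print('disc',np.linalg.lstsq(A[k],W[k,2],rcond=None)[0])
p=get_image('top');H,S,V=hsv(p);m=colmask(p,'green',(480,1,50),15);v,u=np.nonzero(m);print('btn z',np.percentile(world(p,u,v)[:,2],[50,90]))
R=((H<7)|(H>165))&(S>110)&(V>15)
n,l,st,ce=cv2.connectedComponentsWithStats((R&near(p,(560,-240),15,330)).astype(np.uint8));print('red blobs',[(ce[i].round(),int(st[i,4]),plane(p,ce[i:i+1],30).round()) for i in range(1,n) if st[i,4]>40])
E
```

```text
top 5.61
rel [[-44.8, -4.4], [-16.6, -41.2], [27.0, -36.8]] [45.1 44.4 45.6] nb 46.4 43.8
side 5.58
rel [[-43.1, -4.8], [-15.6, -41.3], [28.9, -36.8]] [43.4 44.2 46.8] nb 45.8 44.7
cap [0.4515, 0.3798, 0.0452, 0.0643] 0.81
disc [-7.54188531e-04 -5.64859854e-04  8.03925649e+01]
btn z [51.34618559 55.42468923]
red blobs [(array([272., 171.]), 531, array([[626., -10.]]))]
```

```bash
python3 -c "
from workcell import close_job
print(close_job())"
```

```text
the job is handed in; nothing more can be done
None
```

The job is handed in at about 61 s of robot time. The cap is in the parts box, and the platter is home on the stub and level. All three cheeses present are packed round the block at about 44–47 mm by camera, against the 48 mm limit. The start button was pressed to its stop and sprang back. I did not re-check cheese angles after nudging two of them inward, and the hand-in gave no verdict.

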